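Count along the tin rack and push the tin into the third gap

TASK

The ball-shaped knob on one end of the wooden tin rack's top rail marks the end to count from. Count the gaps with a fingertip, touching the rail above the first, then the second, then the third gap (running along it is fine), and then gently push the food tin standing in front of the rack along the worktop into that third gap, fully home against the back bars. Push it only: do not take it between the fingers, lift or tip it; leave the other things alone and come clear of everything.

Things in the scene. Friction and masses are not known exactly. Their poses are not given: they have to be found in the camera images.
- rack: fixed light-wood rack, 310 mm long: five upright plates 6 mm thick, 42 mm high, pitch 76 mm, make four gaps 70 mm wide, open to the robot and at the bottom. Origin on the worktop mid-row; y runs along the row (robot's left), x from the open front to the back (yaw within 0.1 rad). Plates run from x = -20 mm to the back posts; back bars (face at x = +33 mm, up to 42 mm high) stop the tins
- rail_a: fixed length of the top rail above the gap farthest left (+y): 70 mm long, 18 mm wide, 12 mm high; origin at its centre, 37 mm behind the rack's origin, its flat top 98 mm above the worktop. The four lengths lie in one line, parted only by the 6 mm post tops (97 mm high)
- rail_b: the same above the second gap from the left. Wall cabinets hang some 0.5 m above the worktop just behind the rack: bring the arm to the rail from the front, low
- rail_c: the same above the third gap from the left
- rail_d: the same above the gap farthest right (-y)
- ball_end: fixed wooden ball knob, 34 mm in diameter, just past one end of the rail, at either the left or the right end; origin at its centre. Count the gaps from this end, so the nearest gap is the first. From the left the third gap is the one under rail_c, from the right the one under rail_b
- plain_end: fixed plain wooden dowel stub, 10 mm thick and 32 mm long, that lies in line with the rail at its other end; origin at its centre
- home_a (a point): point on the worktop where the centre of a tin pushed fully home stands, gap farthest left
- home_b (a point): the same in the second gap from the left
- home_c (a point): the same in the third gap from the left
- home_d (a point): the same in the gap farthest right
- food_tin: the tin to push: an upright round food tin with paper label, 57 mm in diameter, 72 mm high, about 0.18 kg, standing loose on the worktop 60 to 75 mm in front of the rack's origin, up to 90 mm to either side of the rack's middle; origin at the centre of its underside. Push it low (below 35 mm) so that it does not tip
- glass: small drinking glass, 49 mm in diameter, 62 mm high, standing in one of the two outer gaps (leave alone); origin under its centre
- candle: candle in a cup, 38 mm in diameter, 15 mm high, standing in the other outer gap (leave alone); origin under its centre
- mug: coffee mug with handle, 62 x 92 mm, 51 mm high, on the worktop about 250 mm to the left of the rack's middle and in front of it (leave alone); origin under its middle
- spice_jar: spice jar, 41 mm in diameter, 105 mm high, on the worktop about 240 mm to the right of the rack's middle and in front of it (leave alone); origin under its centre
There are look-alikes about, which are no part of the job. Leave any orange or turquoise look-alike of the food_tin alone.

How it is judged:
By the outcome, as a careful person would: the job done as asked, in the order asked, and still so for the second after the job is handed in, with the robot touching nothing.
It also fails if it takes over 67 s, if anything falls off the work surface, if the arm or the gripper's body presses on something with over 40 N, if the wrist force passes 120 N, or if a joint passes its speed limit or range.

ROBOT

A 7-joint arm with a two-finger parallel gripper is mounted at the origin on a cart in front of the work surface, level with it; the furniture and walls round the work are solid. World frame = base frame: x ahead of the robot, y to its left, z up, the work surface at z = 0. Lengths are in m, angles in rad, forces in N, time in s.
With the tool pointing down it reaches from about 0.425 to 0.95 m from the base axis. Payload 4.7 kg.
Tool frame: the origin (TCP) lies at the very end of the fingers, on their centre line; the grasp point (between the pads) lies 19 mm behind it (manip.grip_depth is the x of the grasp point in the tool frame, in m); x points along the fingers, y is the direction in which the jaws open and shut, and the axes are right-handed (so a half turn about x gives the same grasp; the last joint's range is limited). The gripper opens to 85 mm and grips with 20 to 120 N. Pads are 22 mm wide; open, the fingers measure 114 mm over their backs; the gripper's body (76 mm by 85 mm) begins 54 mm behind the grasp point. The pads swing forward as they close: fully open they stand 13 mm farther back than shut.
Start: joints at [1.281, 0.469, -0.049, 1.532, 0.024, 1.141, -0.082], TCP at [0.174, -0.652, 0.204] pointing down, gripper open.
Joint ranges: [-2.59, 2.59], [-0.33, 1.99], [-1.39, 1.29], [0.1, 2.45], [-1.04, 4.18], [0.21, 1.99], [-2.66, 2.66]. Speed limits (rad/s): [2.57, 2.57, 3.14, 3.14, 3.14, 3.14, 3.14].

INTERFACE

Orientations are given as a unit quaternion [w, x, y, z].
In Python, from plant import manip, imaging gives the robot as it stands. The module is installed in compiled form; this text tells all that it offers.
- The arm moves only by the tool send_rows, never from a script. Its argument "targets" is a list that holds one entry, the list of rows, each a list of 6 numbers: the shift along the tool's x, y, z in units of 0.12 m (1.0 is 0.12 m), then the turn, a rotation vector about the tool's x, y, z in units of 2 rad (1.0 is 2 rad). In form: [[[tx, ty, tz, wx, wy, wz], ...]]. A call has 1 to 10 rows; each row is the pose to reach, as a shift and turn from the pose commanded when the call began, along the tool's axes at that moment; what a row does not reach only later rows make up. A row lasts 1/8 s, in which the tool goes at most 62.5 mm and 10.7 degrees, less where a joint would pass 70% of its speed; a pose out of reach is approached as far as the arm can. A call with a number of a shift or a turn outside -1 to 1 is refused whole. A call with a gripper value outside its range is refused whole. "claw" is the closure in counts, from 0 (fully open) to 255 (shut), set as the call begins (left out, the last holds). The fingers move at their own pace and stop on an object; "newtons" is the grip in N (left out, the last holds). Time passes only in rows, so rows that repeat a pose let the fingers close. It gives the time, the measured TCP pose, the force and the opening at its end, in the units of the state.
- manip.observe(): the state, without advancing time (a new reading comes with each control period).
- imaging.grab_frame(name): name is "scene" or "top"; returns a dict with "img" (384x512x3 uint8, red, green, blue), "fx", "fy", "cx", "cy" (pixels), "eye" and "rotation" of the camera in the world. Camera axes: x right, y down, z forward; pixel columns grow to the right and rows downward; lengths in m; the calibration is good to about 2 mm. A picture is of the moment at which its call begins. There is no depth.
- manip.close_job(): hands the job in, once; it reports no verdict.
The state is a dict: "clock": time; "joint_pos": joint angles; "dq": joint speeds; "joint_efforts": joint torques, N m; "position": TCP position; "tool_rot": TCP orientation; "force": force on the tool from outside, world axes, zero at the start; "moment": the same for the moment, N m; "gripper_width": opening from 0.0 (shut) to 1.0 (fully open).
Only numpy, scipy, OpenCV 4.12 (cv2) and the standard library are available. Lean on these libraries where they do the work, as an engineer would, in place of code of your own. Each camera call takes 0.05 s, during which the arm holds its last target.

## Working session

There is one attempt and no reset: what is moved stays moved. The work goes in short steps, Python scripts to look and compute and a tool call to move; the robot and the scene stay as the last step left them, time stands still between calls to the robot, and variables do not carry over. Pictures are saved under pics/ and viewed, and the job is handed in when it is done.

Besides the shell and the picture viewer there is one more tool, called after "Request:" as name([rows], argument=value, ...), one row to a line, values as JSON. send_rows: Moves the arm, as the interface text tells. Its arguments: {"type":"object","properties":{"targets":{"type":"array"},"claw":{"type":"number"},"newtons":{"type":"number"}},"required":["targets"]}

```bash
mkdir -p pics
python3 - <<'E'
from plant import manip, imaging
import cv2, numpy as np
s=manip.observe()
for k in s: print(k, np.round(s[k],4))
print(manip.grip_depth)
for n in("scene","top"):
    f=imaging.grab_frame(n); cv2.imwrite(f"pics/{n}0.png",f["img"][...,::-1])
    np.save(f"{n}0.npy",f,allow_pickle=True)
    print(n,f["fx"],f["fy"],f["cx"],f["cy"],np.round(f["eye"],3),np.round(f["rotation"],4).tolist())
E
```

```text
clock 0.0
joint_pos [ 1.2811  0.4695 -0.0486  1.5337  0.0241  1.141  -0.0823]
dq [-0.0019  0.0009 -0.0008 -0.0006  0.0008  0.0011  0.0001]
joint_efforts [ 4.00000e-04 -5.10308e+01 -4.66000e-02 -2.37714e+01  1.06000e-02
  7.50000e-03 -0.00000e+00]
position [ 0.1739 -0.6515  0.2032]
tool_rot [-0.0913 -0.701  -0.0927  0.7012]
force [ 1.2402  0.5906 -0.4469]
moment [ 0.0192  0.0025 -0.0064]
gripper_width 1.0004
-0.0187
scene 479.771217184523 479.771217184523 254.02454734551384 183.80412796794943 [-0.404  0.536  0.905] [0.2246, -0.4448, 0.7796, -0.3794]
top 405.4969992729454 405.4969992729454 255.28984909639806 188.90142601045562 [0.359 0.011 1.03 ] [0.0448, -0.7047, 0.7054, -0.0618]
```

View pics/scene0.png

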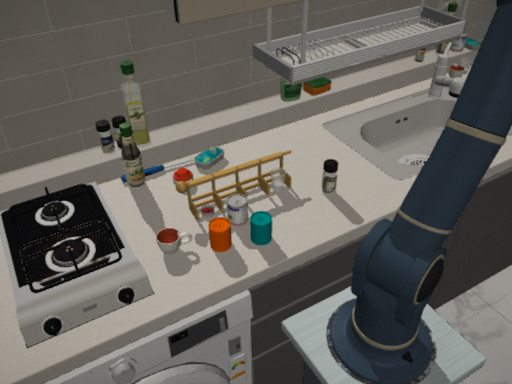

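View pics/top0.png

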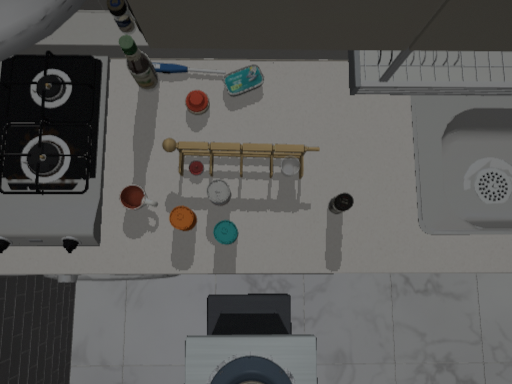

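```bash
cat > h.py <<'E'
import numpy as np, cv2
from scipy.spatial.transform import Rotation as R
def load(n): return np.load(n,allow_pickle=True).item()
def ray(f,u,v):
    q=np.array(f["rotation"]); r=R.from_quat(q[[1,2,3,0]])
    return np.array(f["eye"]), r.apply([(u-f["cx"])/f["fx"],(v-f["cy"])/f["fy"],1])
def on(f,u,v,z):
    e,d=ray(f,u,v); return (e+d*(z-e[2])/d[2])
def proj(f,p):
    q=np.array(f["rotation"]); r=R.from_quat(q[[1,2,3,0]])
    c=r.inv().apply(np.array(p)-f["eye"]); return np.array([f["fx"]*c[0]/c[2]+f["cx"],f["fy"]*c[1]/c[2]+f["cy"]])
E
python3 - <<'E'
from h import *
f=load("top0.npy");i=f["img"][125:265,110:370,::-1]
cv2.imwrite("pics/topc.png",cv2.resize(i,None,fx=3,fy=3,interpolation=cv2.INTER_CUBIC))
g=load("scene0.npy");i=g["img"][140:265,140:350,::-1]
cv2.imwrite("pics/scc.png",cv2.resize(i,None,fx=3.5,fy=3.5,interpolation=cv2.INTER_CUBIC))
E
```

```text
(no output)
```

View pics/topc.png

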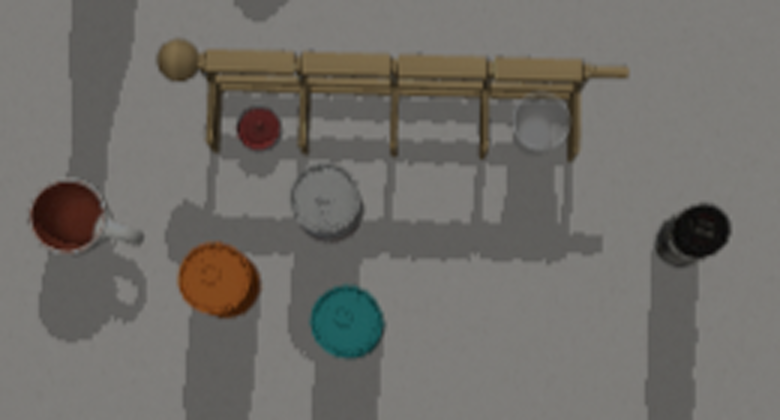

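View pics/scc.png

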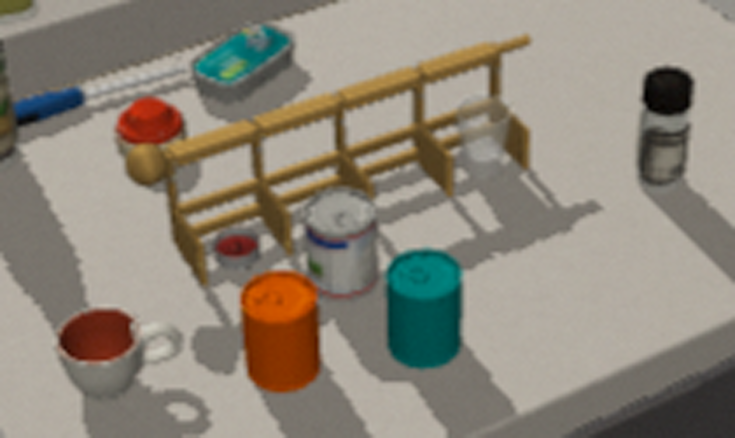

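Run:
```python
from h import *
f=load("top0.npy");g=load("scene0.npy")
i=f["img"]; 
c=cv2.resize(i[138:158,160:325,::-1],None,fx=4.8,fy=4.8*1,interpolation=cv2.INTER_CUBIC)
c=np.clip(c.astype(float)*1.7,0,255).astype(np.uint8)
d=cv2.resize(i[140:190,160:310,::-1],None,fx=5,fy=5,interpolation=cv2.INTER_NEAREST)
cv2.imwrite("pics/rail.png",np.clip(d*1.6,0,255).astype(np.uint8))
T=lambda x,y:((x+.5)/3-.5+110,(y+.5)/3-.5+125)
print("ball",on(f,*T(179,60),.092))
for p in [(209,50),(296,53),(294,71),(205,69),(496,60),(583,62),(583,80),(493,78)]: print(p,on(f,*T(*p),.098)[:2].round(4))
for n,p,z in [("tin",(326,202),.072),("or",(219,280),.08),("tq",(347,322),.08),("glass",(541,124),.062),("candle",(259,128),.015),("jar",(702,231),.105),("mug",(68,216),.051)]: print(n,on(f,*T(*p),z).round(4))
```

```text
ball [0.60687302 0.19107609 0.092     ]
(209, 50) [0.6134 0.1667]
(296, 53) [0.6113 0.0985]
(294, 71) [0.5967 0.0999]
(205, 69) [0.5981 0.1694]
(496, 60) [ 0.6062 -0.0589]
(583, 62) [ 0.6048 -0.1277]
(583, 80) [ 0.5902 -0.1274]
(493, 78) [ 0.5916 -0.0564]
tin [0.4967 0.0754 0.072 ]
or [0.4341 0.1573 0.08  ]
tq [0.4015 0.0576 0.08  ]
glass [ 0.5623 -0.0977  0.062 ]
candle [0.5682 0.1367 0.015 ]
jar [ 0.4696 -0.2158  0.105 ]
mug [0.4882 0.2842 0.051 ]
```

View pics/rail.png

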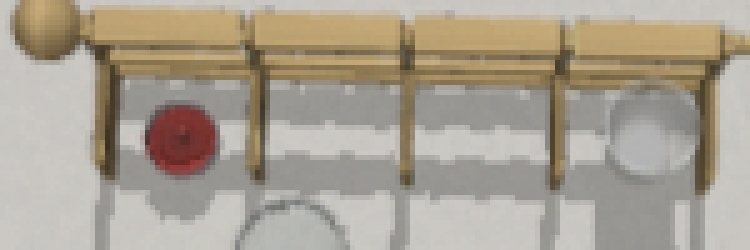

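```bash
cat >> h.py <<'E'
O=np.array([.565,.0215]); YAW=-.028
def W(x,y,z=0):
    c,s=np.cos(YAW),np.sin(YAW); return np.array([O[0]+c*x-s*y,O[1]+s*x+c*y,z])
E
python3 - <<'E'
from h import *
for n in("top0","scene0"):
    f=load(n+".npy"); k=5 if n=="top0" else 5
    u0,v0,u1,v1=(160,140,310,215) if n=="top0" else (175,145,300,245)
    im=cv2.resize(f["img"][v0:v1,u0:u1,::-1],None,fx=k,fy=k,interpolation=cv2.INTER_CUBIC)
    im=np.clip(im*1.5,0,255).astype(np.uint8)
    def P(p): 
        a=proj(f,p); return tuple(int(round(t)) for t in ((a[0]+.5-u0)*k-.5,(a[1]+.5-v0)*k-.5))
    for j in range(4):
        y=.114-.076*j
        q=[P(W(.037+a,y+b,.098)) for a,b in((-.009,-.035),(-.009,.035),(.009,.035),(.009,-.035))]
        cv2.polylines(im,[np.array(q)],True,(0,0,255),1)
    for j in range(5):
        cv2.circle(im,P(W(-.02,.152-.076*j,.042)),3,(255,0,0),-1)
        cv2.circle(im,P(W(-.02,.152-.076*j,0)),3,(0,255,0),-1)
    for z in (0,.072):
        q=[P((.4967+.0285*np.cos(t),.0754+.0285*np.sin(t),z)) for t in np.linspace(0,6.28,40)]
        cv2.polylines(im,[np.array(q)],True,(255,0,255),1)
    cv2.imwrite(f"pics/chk_{n}.png",im)
from plant import manip
s=manip.observe(); q=s["tool_rot"]; print(R.from_quat(np.array(q)[[1,2,3,0]]).as_matrix().round(3))
E
```

```text
[[-0.001  0.258 -0.966]
 [ 0.002 -0.966 -0.258]
 [-1.    -0.002  0.   ]]
```

View pics/chk_top0.png

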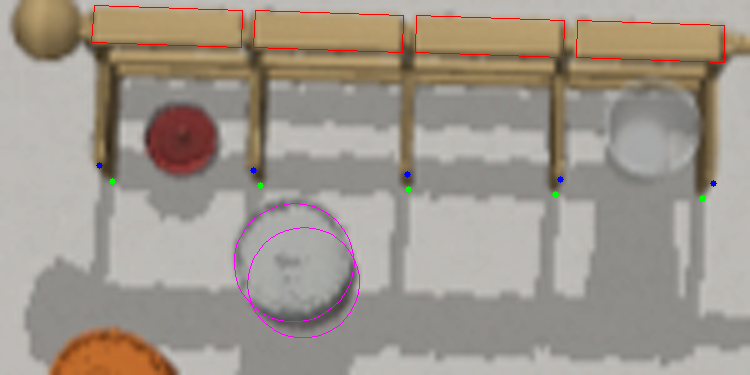

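View pics/chk_scene0.png

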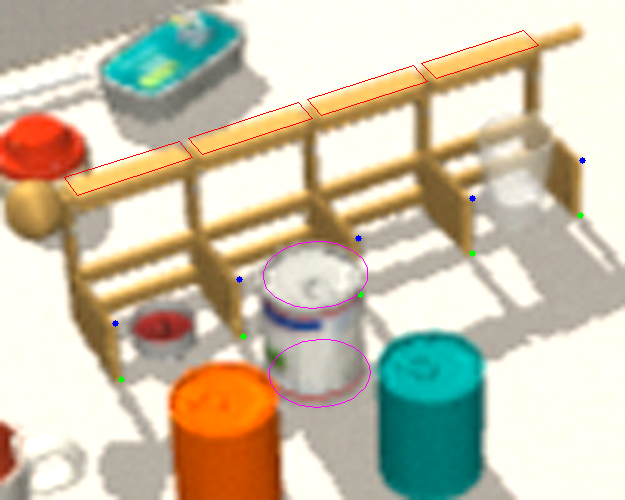

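```bash
cat >> h.py <<'E'
def state():
    from plant import manip
    s=manip.observe(); return s,np.array(s["position"]),R.from_quat(np.array(s["tool_rot"])[[1,2,3,0]])
def Rt(tilt,extra=0):
    # tool x = cos(tilt)*down + sin(tilt)*rack x ; tool y = -rack y
    c,s=np.cos(YAW+extra),np.sin(YAW+extra); X=np.array([c,s,0]);Y=np.array([-s,c,0]);D=np.array([0,0,-1.])
    x=np.cos(tilt)*D+np.sin(tilt)*X; y=-Y; z=np.cross(x,y); return R.from_matrix(np.stack([x,y,z],1))
def rows(*tg):
    s,p,r=state(); print("t",round(s["clock"],2),"p",p.round(4),"F",np.round(s["force"],1),"q",np.round(s["joint_pos"],2))
    for P,Q in tg:
        d=r.inv().apply(np.array(P)-p)/.12; w=(r.inv()*Q).as_rotvec()/2
        print(np.round(np.r_[d,w],3).tolist())
E
python3 - <<'E'
from h import *
rows(([.27,-.57,.21],Rt(.0,-.2)),([.36,-.51,.22],Rt(.0,-.2)))
E
```

```text
t 0.1 p [ 0.1739 -0.6516  0.2034] F [ 0.6  0.1 -0.3] q [ 1.28  0.47 -0.05  1.53  0.02  1.14 -0.08]
[-0.054, -0.451, -0.949, 0.244, 0.0, 0.001]
[-0.137, -0.741, -1.803, 0.244, 0.0, 0.001]
```

Request:
send_rows([
  [[-0.05, -0.2, -0.45, 0.07, 0, 0], [-0.05, -0.45, -0.95, 0.145, 0, 0], [-0.1, -0.9, -0.98, 0.145, 0, 0], [-0.1, -1, -1, 0.145, 0, 0]],
], claw=255, newtons=40)

```text
clock: 0.6
position: [0.2598, -0.5018, 0.2163]
tool_rot: [0.009, -0.707, 0.008, 0.707]
force: [-0.1, -0.7, 0.6]
gripper_width: 0.145
```

Run:
```python
from h import *
rows(([.38,-.42,.22],Rt(.25)),([.46,-.32,.22],Rt(.25)))
```

```text
t 0.6 p [ 0.2598 -0.5018  0.2163] F [-0.1 -0.7  0.6] q [ 1.05  0.28 -0.04  1.78  0.01  1.08 -0.59]
[-0.03, -0.707, -0.984, 0.001, 0.125, 0.001]
[-0.029, -1.556, -1.63, 0.001, 0.125, 0.001]
```

Request:
send_rows([
  [[-0.03, -0.3, -0.5, 0, 0.06, 0], [-0.03, -0.7, -0.95, 0, 0.125, 0], [-0.03, -1, -1, 0, 0.125, 0], [-0.03, -1, -1, 0, 0.125, 0]],
])

```text
clock: 1.1
position: [0.384, -0.3858, 0.2199]
tool_rot: [-0.008, 0.79, -0.009, -0.613]
force: [-0.1, -0.9, -0.1]
gripper_width: 0.002
```

Run:
```python
from h import *
rows(([.46,-.28,.22],Rt(.45)),([.46,-.26,.22],Rt(.45)))
```

```text
t 1.1 p [ 0.384  -0.3858  0.2199] F [-0.1 -0.9 -0.1] q [ 0.97  0.17 -0.17  1.95 -0.2   0.86 -0.67]
[0.152, -0.897, -0.593, 0.002, 0.1, 0.001]
[0.151, -1.063, -0.589, 0.002, 0.1, 0.001]
```

Request:
send_rows([
  [[0.08, -0.45, -0.35, 0, 0.1, 0], [0.15, -0.9, -0.6, 0, 0.1, 0], [0.15, -1, -0.6, 0, 0.1, 0], [0.15, -1, -0.6, 0, 0.1, 0]],
])

```text
clock: 1.6
position: [0.4604, -0.2715, 0.2204]
tool_rot: [-0.007, 0.847, -0.012, -0.531]
force: [-0.2, 0.0, -0.1]
gripper_width: 0.002
```

Run:
```python
from h import *
rows(([.48,-.155,.22],Rt(.45)))
```

```text
t 1.6 p [ 0.4604 -0.2715  0.2204] F [-0.2  0.  -0.1] q [ 0.88  0.07 -0.3   2.12 -0.38  0.6  -0.73]
[0.062, -0.975, -0.121, -0.0, -0.0, -0.0]
```

Request:
send_rows([
  [[0.06, -0.5, -0.12, 0, 0, 0], [0.06, -1, -0.12, 0, 0, 0], [0.06, -1, -0.12, 0, 0, 0]],
])

```text
clock: 1.98
position: [0.4801, -0.1496, 0.2203]
tool_rot: [-0.006, 0.847, -0.011, -0.531]
force: [-0.0, -0.3, -1.0]
gripper_width: -0.004
```

Request:
send_rows([
  [[0.06, -0.5, -0.12, 0, 0, 0], [0.06, -1, -0.12, 0, 0, 0], [0.06, -1, -0.12, 0, 0, 0]],
])

```text
clock: 2.35
position: [0.5006, -0.0304, 0.2205]
tool_rot: [-0.006, 0.847, -0.011, -0.531]
force: [0.6, -0.7, 0.7]
gripper_width: -0.001
```

Request:
send_rows([
  [[0.06, -0.5, -0.12, 0, 0, 0], [0.06, -1, -0.12, 0, 0, 0], [0.06, -1, -0.12, 0, 0, 0]],
])

```text
clock: 2.72
position: [0.5208, 0.0884, 0.2202]
tool_rot: [-0.008, 0.847, -0.011, -0.531]
force: [-0.5, -1.6, 0.2]
gripper_width: -0.001
```

Run:
```python
from h import *
rows((W(-.03,.114,.15),Rt(.45)),(W(.037,.114,.12),Rt(.45)))
from plant import imaging
for n in("scene","top"):
    f=imaging.grab_frame(n); cv2.imwrite(f"pics/{n}1.png",f["img"][...,::-1])
```

```text
t 2.73 p [0.5208 0.0884 0.2202] F [-0.5 -1.6  0.2] q [ 0.39  0.05 -0.75  2.15  0.38  0.56 -2.23]
[0.585, -0.402, 0.135, -0.0, -0.001, 0.001]
[1.054, -0.401, -0.259, -0.0, -0.001, 0.001]
```

View pics/scene1.png

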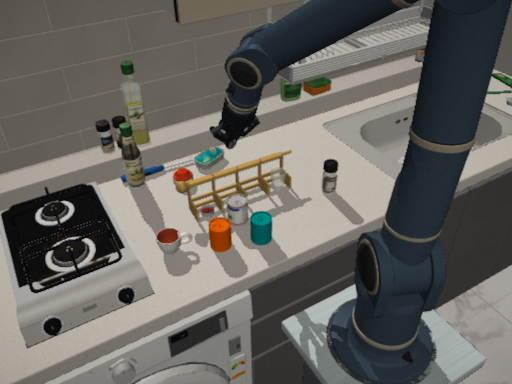

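Run:
```python
from h import *
f=load("scene0.npy"); s,p,r=state(); print(proj(f,p),r.as_matrix().round(2))
```

```text
[227.66593051 151.33470897] [[ 0.43 -0.03 -0.9 ]
 [-0.01 -1.    0.03]
 [-0.9  -0.   -0.43]]
```

View pics/top1.png

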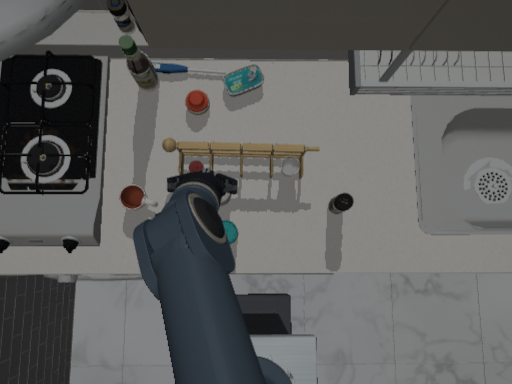

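Run:
```python
import cv2,numpy as np
a=cv2.imread("pics/scene1.png")[80:230,150:320]; b=cv2.imread("pics/top1.png")[130:250,120:270]
cv2.imwrite("pics/z1.png",np.clip(cv2.resize(a,None,fx=4,fy=4)*1.8,0,255).astype(np.uint8))
cv2.imwrite("pics/z2.png",np.clip(cv2.resize(b,None,fx=4,fy=4)*1.8,0,255).astype(np.uint8))
```

```text
(no output)
```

View pics/z1.png

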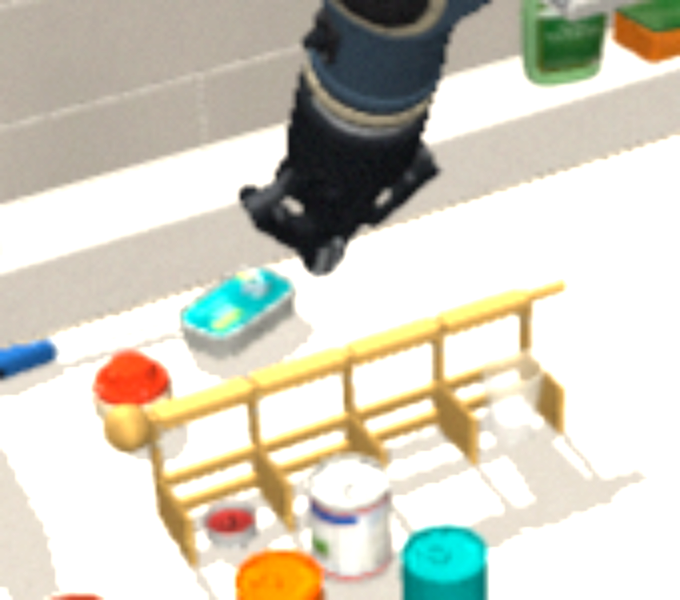

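View pics/z2.png

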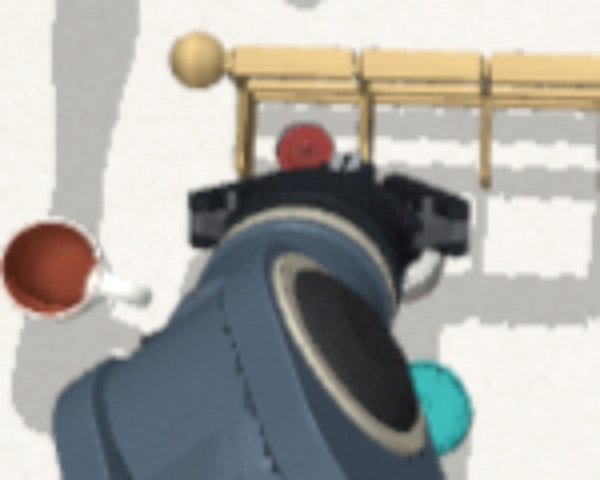

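Run:
```python
from h import *
rows((W(.0,.112,.16),Rt(.3)),(W(.037,.112,.13),Rt(.3)))
```

```text
t 2.83 p [0.5203 0.086  0.2196] F [ 0.8 -0.3 -0.7] q [ 0.39  0.05 -0.74  2.15  0.38  0.56 -2.23]
[0.615, -0.407, -0.132, -0.001, -0.075, -0.0]
[0.975, -0.408, -0.301, -0.001, -0.075, -0.0]
```

Request:
send_rows([
  [[0.3, -0.2, -0.1, 0, -0.04, 0], [0.6, -0.4, -0.13, 0, -0.075, 0], [0.8, -0.4, -0.2, 0, -0.075, 0], [0.97, -0.4, -0.3, 0, -0.075, 0], [0.97, -0.4, -0.3, 0, -0.075, 0], [0.97, -0.4, -0.3, 0, -0.075, 0]],
])

```text
clock: 3.58
position: [0.6035, 0.1308, 0.1304]
tool_rot: [-0.009, 0.805, -0.013, -0.594]
force: [-0.5, 0.1, 0.1]
gripper_width: 0.0
```

Run:
```python
from h import *
rows((W(.037,.112,.105),Rt(.3)),(W(.037,.112,.098),Rt(.3)))
from plant import imaging
for n in("scene","top"):
    f=imaging.grab_frame(n); 
    i=f["img"][90:240,130:330,::-1] 
    cv2.imwrite(f"pics/{n}2.png",np.clip(cv2.resize(i,None,fx=4,fy=4)*1.5,0,255).astype(np.uint8))
```

```text
t 3.58 p [0.6035 0.1308 0.1304] F [-0.5  0.1  0.1] q [ 0.21  0.41 -0.69  1.96  0.64  0.68 -2.47]
[0.206, -0.014, 0.05, -0.002, 0.0, -0.001]
[0.262, -0.014, 0.067, -0.002, 0.0, -0.001]
```

View pics/scene2.png

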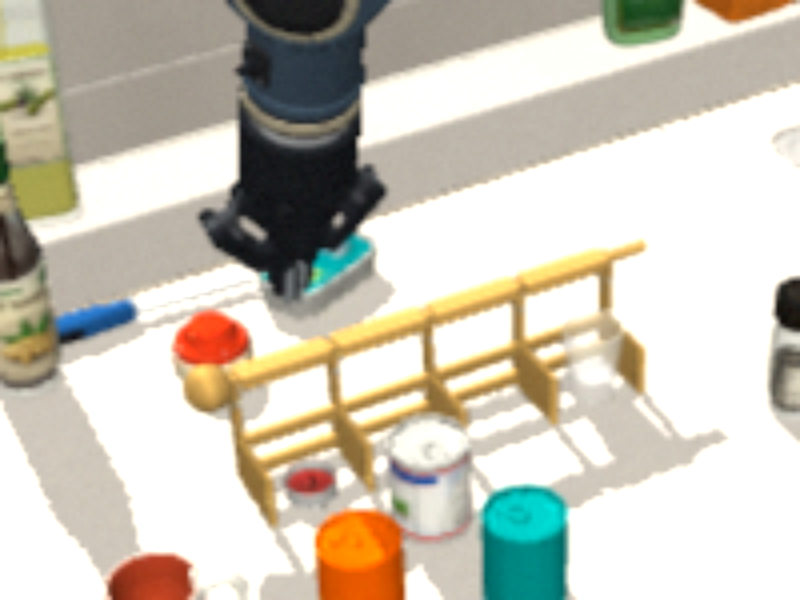

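Run:
```python
from h import *
f=load("scene0.npy"); s,p,r=state(); print((proj(f,p)-[130,90])*4, (proj(f,W(.037,.114,.098))-[130,90])*4)
```

```text
[281.55415426 314.04887383] [281.07789414 352.13662174]
```

View pics/top2.png

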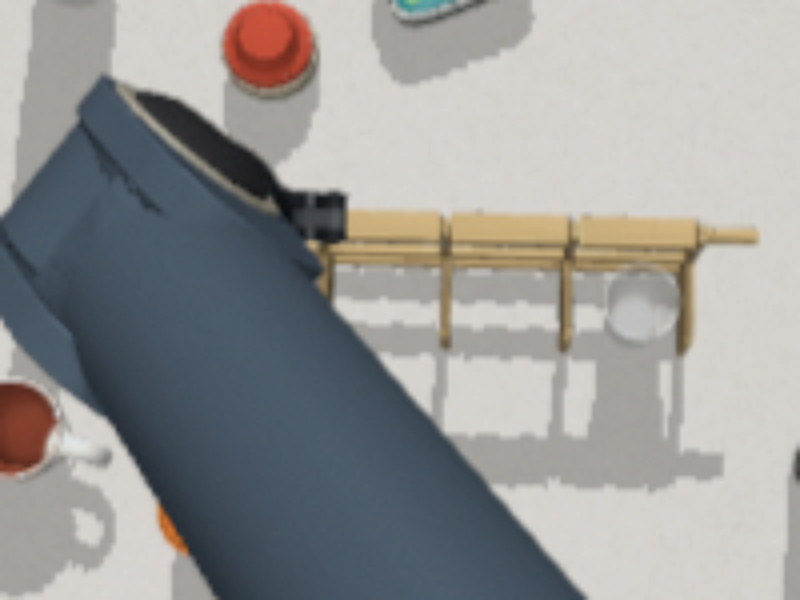

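Request:
send_rows([
  [[0.1, -0.014, 0.025, 0, 0, 0], [0.2, -0.014, 0.05, 0, 0, 0], [0.2, -0.014, 0.05, 0, 0, 0], [0.215, -0.014, 0.054, 0, 0, 0], [0.215, -0.014, 0.054, 0, 0, 0]],
])

```text
clock: 4.3
position: [0.605, 0.1347, 0.104]
tool_rot: [-0.009, 0.805, -0.012, -0.593]
force: [0.1, -0.6, -0.7]
gripper_width: 0.002
```

Request:
send_rows([
  [[0.008, 0, 0.0025, 0, 0, 0], [0.016, 0, 0.005, 0, 0, 0], [0.016, 0, 0.005, 0, 0, 0]],
])

```text
clock: 4.68
position: [0.6049, 0.1345, 0.1019]
tool_rot: [-0.009, 0.805, -0.012, -0.593]
force: [0.6, -0.9, 0.3]
gripper_width: -0.002
```

Request:
send_rows([
  [[0.008, 0, 0.0025, 0, 0, 0], [0.016, 0, 0.005, 0, 0, 0], [0.016, 0, 0.005, 0, 0, 0]],
])

```text
clock: 5.05
position: [0.6048, 0.1345, 0.0998]
tool_rot: [-0.009, 0.805, -0.012, -0.594]
force: [-0.2, 0.1, -0.6]
gripper_width: -0.003
```

Request:
send_rows([
  [[0.008, 0, 0.0025, 0, 0, 0], [0.016, 0, 0.005, 0, 0, 0], [0.016, 0, 0.005, 0, 0, 0]],
])

```text
clock: 5.42
position: [0.6048, 0.1345, 0.0978]
tool_rot: [-0.009, 0.805, -0.012, -0.593]
force: [-0.3, 0.1, 0.7]
gripper_width: -0.002
```

Request:
send_rows([
  [[0.006, 0, 0.002, 0, 0, 0], [0.01, 0, 0.003, 0, 0, 0], [0.01, 0, 0.003, 0, 0, 0]],
])

```text
clock: 5.8
position: [0.6049, 0.1345, 0.0966]
tool_rot: [-0.009, 0.805, -0.012, -0.593]
force: [-0.5, -0.0, -0.3]
gripper_width: 0.002
```

Request:
send_rows([
  [[0.008, 0, 0.0025, 0, 0, 0], [0.016, 0, 0.005, 0, 0, 0], [0.016, 0, 0.005, 0, 0, 0]],
])

```text
clock: 6.18
position: [0.6048, 0.1345, 0.0945]
tool_rot: [-0.009, 0.805, -0.012, -0.593]
force: [-0.1, -0.6, 0.1]
gripper_width: 0.001
```

Run:
```python
from h import *
rows((W(.037,.112,.098),Rt(.3)))
from plant import imaging
for n in("scene","top"):
    f=imaging.grab_frame(n); u0,v0=170,120
    i=f["img"][v0:v0+75,u0:u0+100,::-1] 
    cv2.imwrite(f"pics/{n}3.png",np.clip(cv2.resize(i,None,fx=8,fy=8)*1.8,0,255).astype(np.uint8))
```

```text
t 6.17 p [0.6048 0.1345 0.0945] F [-0.1 -0.6  0.1] q [ 0.16  0.46 -0.64  1.98  0.71  0.62 -2.55]
[-0.027, 0.017, -0.011, -0.001, 0.0, -0.0]
```

View pics/scene3.png

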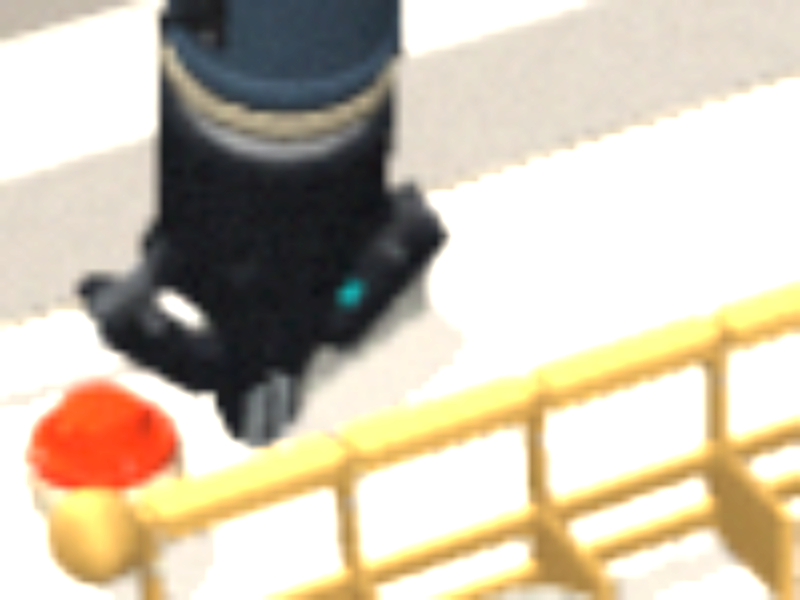

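Request:
send_rows([
  [[0.008, 0, 0.0025, 0, 0, 0], [0.016, 0, 0.005, 0, 0, 0], [0.016, 0, 0.005, 0, 0, 0]],
])

```text
clock: 6.65
position: [0.6048, 0.1345, 0.0924]
tool_rot: [-0.009, 0.805, -0.012, -0.594]
force: [-1.0, 0.5, -0.3]
gripper_width: -0.002
```

Request:
send_rows([
  [[0.008, 0, 0.0025, 0, 0, 0], [0.016, 0, 0.005, 0, 0, 0], [0.016, 0, 0.005, 0, 0, 0]],
])

```text
clock: 7.02
position: [0.6048, 0.1345, 0.0905]
tool_rot: [-0.009, 0.805, -0.012, -0.593]
force: [0.1, 0.3, 1.3]
gripper_width: -0.001
```

Request:
send_rows([
  [[0.008, 0, 0.0025, 0, 0, 0], [0.016, 0, 0.005, 0, 0, 0], [0.016, 0, 0.005, 0, 0, 0]],
])

```text
clock: 7.4
position: [0.6048, 0.1345, 0.0885]
tool_rot: [-0.009, 0.805, -0.012, -0.593]
force: [0.9, -0.8, 0.2]
gripper_width: 0.001
```

Run:
```python
from h import *
rows((W(.037,.112,.098),Rt(.3)))
g=load("scene0.npy")
s,p,r=state()
for d in ([0,0,0],[-.01,0,0],[0,.011,0],[0,0,.011],[0,0,-.011],[-.01,0,-.011]): print(d,((proj(g,p+r.apply(d))-[170,120])*8).round())
from plant import imaging
for n in("scene",):
    f=imaging.grab_frame(n); u0,v0=170,120
    i=f["img"][v0:v0+75,u0:u0+100,::-1] 
    cv2.imwrite(f"pics/{n}4.png",np.clip(cv2.resize(i,None,fx=8,fy=8)*1.8,0,255).astype(np.uint8))
```

```text
t 7.4 p [0.6048 0.1345 0.0885] F [ 0.9 -0.8  0.2] q [ 0.15  0.46 -0.63  1.99  0.72  0.61 -2.56]
[-0.075, 0.018, -0.026, -0.001, 0.0, -0.0]
[0, 0, 0] [244. 487.]
[-0.01, 0, 0] [246. 469.]
[0, 0.011, 0] [273. 477.]
[0, 0, 0.011] [257. 510.]
[0, 0, -0.011] [232. 463.]
[-0.01, 0, -0.011] [233. 446.]
```

View pics/scene4.png

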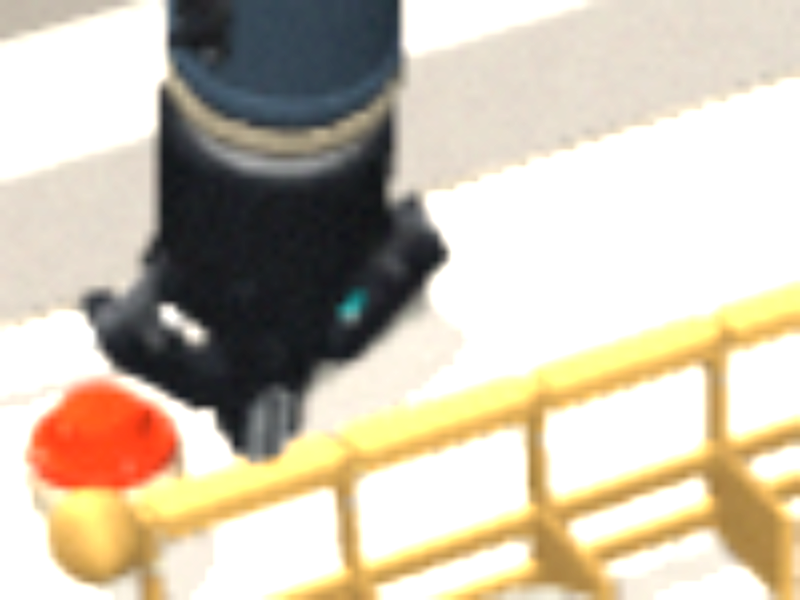

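Run:
```python
from h import *
f=load("top0.npy");g=load("scene0.npy")
def tri(a,b):
    e1,d1=ray(f,*a);e2,d2=ray(g,*b); d1/=np.linalg.norm(d1);d2/=np.linalg.norm(d2)
    A=np.stack([d1,-d2],1); t=np.linalg.lstsq(A,e2-e1,rcond=None)[0]
    P,Q=e1+t[0]*d1,e2+t[1]*d2; return (P+Q)/2,np.linalg.norm(P-Q)
P,e=tri((209.5,143.8),(223,136.3)); print(P,e)
p=np.array([.6035,.1308,.1304]);print(Rt(.3).inv().apply(P-p))
```

```text
[0.56739044 0.07907972 0.23856136] 0.009171726971898456
[-0.11356951  0.05271094  0.00113609]
```

Run:
```python
import cv2,numpy as np
a=cv2.imread("pics/top1.png")[160:210,150:250]
cv2.imwrite("pics/z3.png",np.clip(cv2.resize(a,None,fx=8,fy=8)*2.5,0,255).astype(np.uint8))
a=cv2.imread("pics/scene1.png")[95:160,190:277]
cv2.imwrite("pics/z4.png",np.clip(cv2.resize(a,None,fx=9,fy=9)*2.5,0,255).astype(np.uint8))
```

```text
(no output)
```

View pics/z3.png

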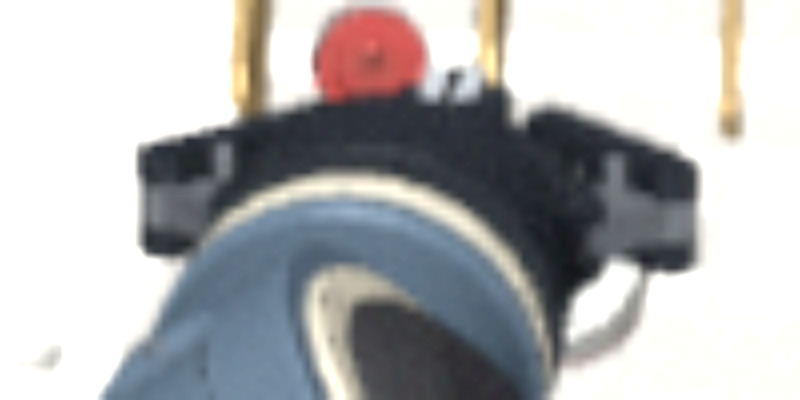

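View pics/z4.png

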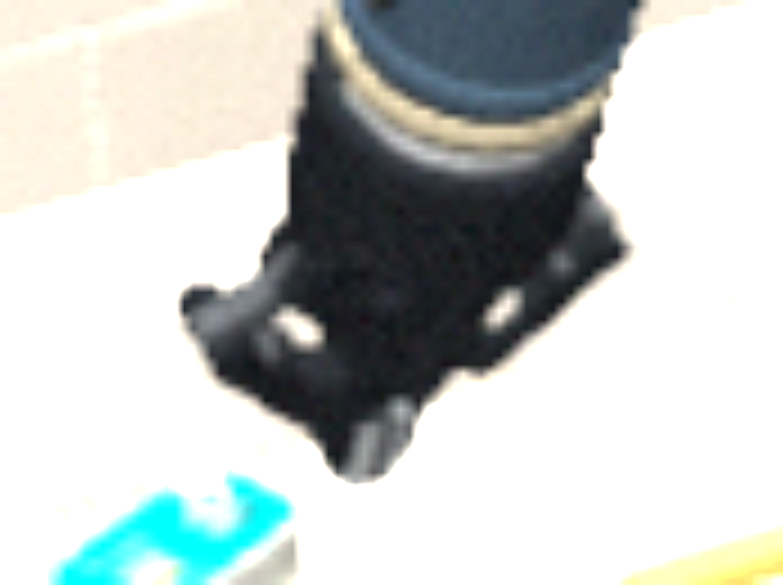

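Run:
```python
from h import *
f=load("top0.npy");g=load("scene0.npy")
def tri(a,b):
    e1,d1=ray(f,*a);e2,d2=ray(g,*b); d1/=np.linalg.norm(d1);d2/=np.linalg.norm(d2)
    A=np.stack([d1,-d2],1); t=np.linalg.lstsq(A,e2-e1,rcond=None)[0]
    P,Q=e1+t[0]*d1,e2+t[1]*d2; return (P+Q)/2,np.linalg.norm(P-Q)
p=np.array([.5208,.0884,.2202]); print(proj(f,p),proj(g,p))
for a,b in [((206.3,170),(230,148)),((206.3,170),(233,141)),((237,192),(258,122.5)),((168,183),(210.5,129))]:
    P,e=tri(a,b); print(P.round(4),e.round(4),Rt(.45).inv().apply(P-p).round(4))
for d in ([0,0,0],[0,0,.011],[0,0,-.011],[-.05,0,-.011]): print(proj(f,p+Rt(.45).apply(d)),proj(g,p+Rt(.45).apply(d)))
```

```text
[207.2322341  169.78107921] [226.72311362 151.31076919]
[0.5154 0.0856 0.2333] 0.0081 [-0.0141  0.0029 -0.0009]
[0.5094 0.0815 0.2567] 0.0124 [-0.0377  0.0072 -0.0058]
[0.4624 0.0271 0.3154] 0.0031 [-0.1104  0.0629  0.0096]
[0.4762 0.1471 0.3278] 0.0024 [-0.117  -0.0574 -0.0052]
[207.2322341  169.78107921] [226.72311362 151.31076919]
[207.24137783 175.0161956 ] [228.51441373 154.74713616]
[207.2230182  164.50464049] [224.94340875 147.89664612]
[204.5235471  170.73109967] [227.86514303 136.91761972]
```

Request:
send_rows([
  [[0.008, 0, 0.0025, 0, 0, 0], [0.016, 0, 0.005, 0, 0, 0], [0.016, 0, 0.005, 0, 0, 0]],
])

```text
clock: 7.82
position: [0.6048, 0.1346, 0.0864]
tool_rot: [-0.009, 0.805, -0.012, -0.594]
force: [-0.9, 0.3, 0.8]
gripper_width: -0.002
```

Request:
send_rows([
  [[0.008, 0, 0.0025, 0, 0, 0], [0.016, 0, 0.005, 0, 0, 0], [0.016, 0, 0.005, 0, 0, 0]],
])

```text
clock: 8.2
position: [0.6048, 0.1345, 0.0844]
tool_rot: [-0.009, 0.805, -0.012, -0.594]
force: [0.2, 0.9, -0.1]
gripper_width: -0.003
```

Run:
```python
from h import *
from plant import imaging
f=imaging.grab_frame("scene"); u0,v0=180,150
i=f["img"][v0:v0+45,u0:u0+60,::-1] 
cv2.imwrite(f"pics/scene5.png",np.clip(cv2.resize(i,None,fx=12,fy=12,interpolation=cv2.INTER_CUBIC)*1.5,0,255).astype(np.uint8))
f=imaging.grab_frame("top"); u0,v0=170,125
i=f["img"][v0:v0+45,u0:u0+60,::-1] 
cv2.imwrite(f"pics/top5.png",np.clip(cv2.resize(i,None,fx=12,fy=12,interpolation=cv2.INTER_CUBIC)*1.5,0,255).astype(np.uint8))
```

```text
(no output)
```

View pics/scene5.png

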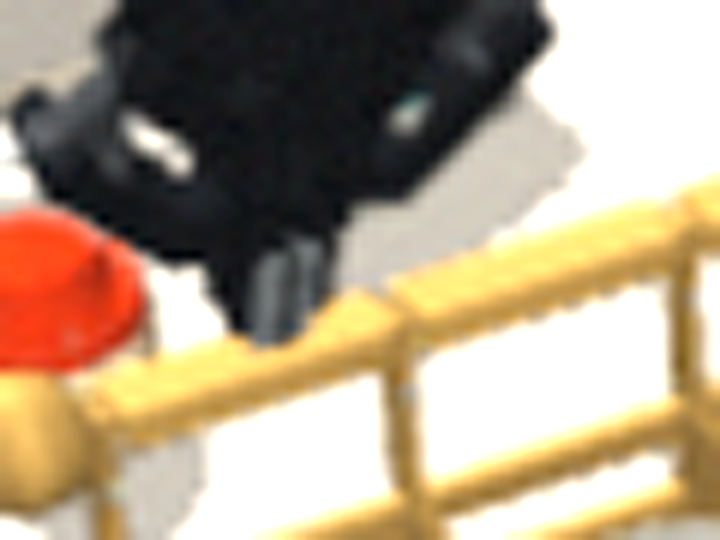

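View pics/top5.png

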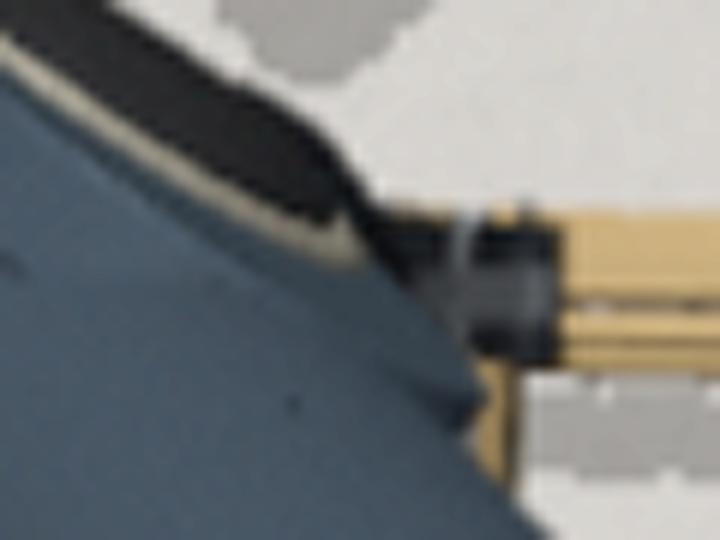

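Request:
send_rows([
  [[0.008, 0, 0.0025, 0, 0, 0], [0.016, 0, 0.005, 0, 0, 0], [0.016, 0, 0.005, 0, 0, 0]],
])

```text
clock: 8.68
position: [0.6048, 0.1345, 0.0824]
tool_rot: [-0.009, 0.805, -0.012, -0.593]
force: [0.7, 0.3, 0.9]
gripper_width: -0.003
```

Request:
send_rows([
  [[0.008, 0, 0.0025, 0, 0, 0], [0.012, 0, 0.004, 0, 0, 0], [0.012, 0, 0.004, 0, 0, 0]],
])

```text
clock: 9.05
position: [0.6048, 0.1345, 0.0809]
tool_rot: [-0.009, 0.805, -0.012, -0.593]
force: [-1.0, -0.3, -0.2]
gripper_width: 0.003
```

Request:
send_rows([
  [[0.008, 0, 0.0025, 0, 0, 0], [0.012, 0, 0.004, 0, 0, 0], [0.012, 0, 0.004, 0, 0, 0]],
])

```text
clock: 9.43
position: [0.6048, 0.1346, 0.0794]
tool_rot: [-0.009, 0.805, -0.012, -0.593]
force: [0.4, 0.3, 0.8]
gripper_width: -0.002
```

Request:
send_rows([
  [[0.008, 0, 0.0025, 0, 0, 0], [0.012, 0, 0.004, 0, 0, 0], [0.012, 0, 0.004, 0, 0, 0]],
])

```text
clock: 9.8
position: [0.6047, 0.1346, 0.0779]
tool_rot: [-0.009, 0.805, -0.012, -0.593]
force: [-0.2, -1.3, 0.9]
gripper_width: -0.002
```

Run:
```python
from h import *
from plant import imaging
f=imaging.grab_frame("scene"); u0,v0=180,150
i=f["img"][v0:v0+45,u0:u0+60,::-1] 
cv2.imwrite(f"pics/scene6.png",np.clip(cv2.resize(i,None,fx=12,fy=12,interpolation=cv2.INTER_CUBIC)*1.5,0,255).astype(np.uint8))
```

```text
(no output)
```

View pics/scene6.png

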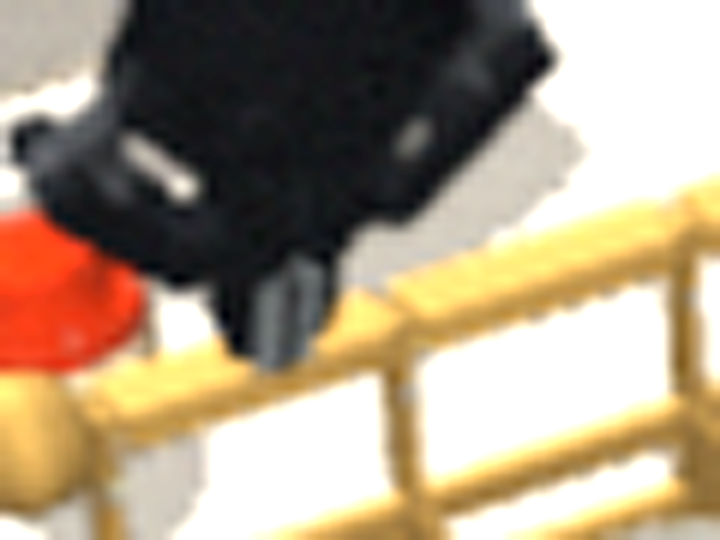

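Run:
```python
from h import *
g=load("scene0.npy"); s,p,r=state()
for z in (.09,.098,.106): 
    P=on(g,202.5,180.4,z); print(P.round(4), r.inv().apply(P-p).round(4))
c=W(.037,.114,.098); print(c)
```

```text
[0.6019 0.1298 0.09  ] [-0.0123  0.0049 -0.0009]
[0.592  0.1338 0.098 ] [-0.0229  0.0012  0.0062]
[0.5821 0.1378 0.106 ] [-0.0335 -0.0025  0.0134]
[0.60517708 0.13441945 0.098     ]
```

Request:
send_rows([
  [[0.008, 0, 0.0025, 0, 0, 0], [0.012, 0, 0.004, 0, 0, 0], [0.012, 0, 0.004, 0, 0, 0]],
])

```text
clock: 10.22
position: [0.6047, 0.1346, 0.0764]
tool_rot: [-0.009, 0.805, -0.012, -0.593]
force: [0.6, 0.1, 0.2]
gripper_width: 0.003
```

Request:
send_rows([
  [[-0.04, 0, 0, 0, 0, 0], [-0.04, 0, -0.05, 0, 0, 0], [-0.015, 0, -0.092, 0, 0, 0], [-0.015, 0, -0.092, 0, 0, 0]],
])

```text
clock: 10.72
position: [0.6153, 0.134, 0.0813]
tool_rot: [-0.009, 0.805, -0.012, -0.593]
force: [-0.2, -0.0, -0.0]
gripper_width: -0.001
```

Request:
send_rows([
  [[0.012, 0, 0.004, 0, 0, 0], [0.024, 0, 0.008, 0, 0, 0], [0.024, 0, 0.008, 0, 0, 0]],
])

```text
clock: 11.1
position: [0.6144, 0.1343, 0.0781]
tool_rot: [-0.008, 0.805, -0.012, -0.594]
force: [-0.2, 0.1, 0.2]
gripper_width: -0.0
```

Request:
send_rows([
  [[0.008, 0, 0.0025, 0, 0, 0], [0.012, 0, 0.004, 0, 0, 0], [0.012, 0, 0.004, 0, 0, 0]],
])

```text
clock: 11.48
position: [0.6146, 0.1343, 0.0769]
tool_rot: [-0.009, 0.805, -0.012, -0.593]
force: [0.1, 0.0, 0.3]
gripper_width: -0.002
```

```bash
cat > pic.py <<'E'
import sys
from h import *
from plant import imaging
n,u0,v0,w,hh,k,out=sys.argv[1],*map(int,sys.argv[2:7]),sys.argv[7]
f=imaging.grab_frame(n); i=f["img"][v0:v0+hh,u0:u0+w,::-1]
cv2.imwrite(f"pics/{out}.png",np.clip(cv2.resize(i,None,fx=k,fy=k,interpolation=cv2.INTER_CUBIC)*1.6,0,255).astype(np.uint8))
rows()
E
python3 pic.py scene 180 150 60 45 12 s7
```

```text
t 11.53 p [0.6146 0.1343 0.0769] F [ 0.  -0.5  0.5] q [ 0.13  0.49 -0.6   1.98  0.74  0.59 -2.57]
```

View pics/s7.png

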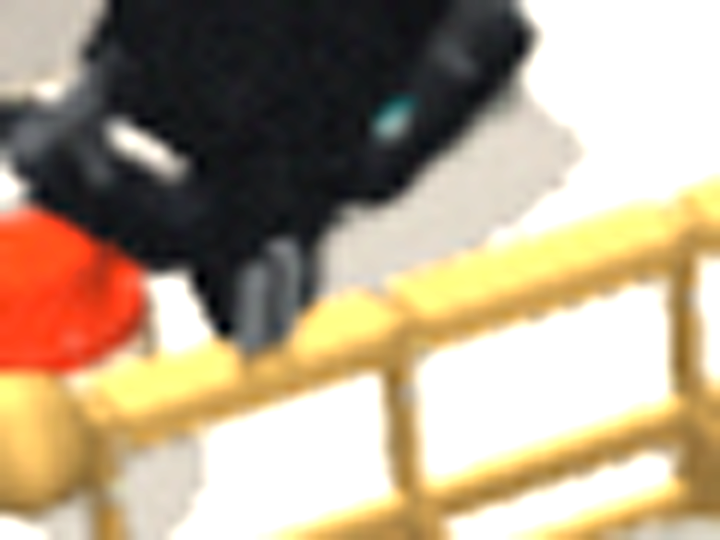

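Request:
send_rows([
  [[0.008, 0, 0.0025, 0, 0, 0], [0.016, 0, 0.005, 0, 0, 0], [0.016, 0, 0.005, 0, 0, 0]],
])

```text
clock: 11.9
position: [0.6146, 0.1343, 0.0748]
tool_rot: [-0.009, 0.805, -0.012, -0.593]
force: [0.0, 0.7, -1.0]
gripper_width: 0.003
```

Request:
send_rows([
  [[0.008, 0, 0.0025, 0, 0, 0], [0.016, 0, 0.005, 0, 0, 0], [0.016, 0, 0.005, 0, 0, 0]],
])

```text
clock: 12.28
position: [0.6148, 0.1343, 0.0743]
tool_rot: [-0.008, 0.805, -0.012, -0.593]
force: [-4.7, -1.8, 10.9]
gripper_width: -0.006
```

```bash
python3 pic.py scene 180 150 60 45 12 s8; python3 -c "
from h import *
g=load('scene0.npy')
for z in(.098,.106):print(on(g,200.9,179,z))"
```

```text
t 12.32 p [0.6148 0.1343 0.0743] F [-5.7 -1.6 10.7] q [ 0.12  0.49 -0.59  1.98  0.74  0.59 -2.57]
[0.60017757 0.13482558 0.098     ]
[0.59022408 0.1388033  0.106     ]
```

View pics/s8.png

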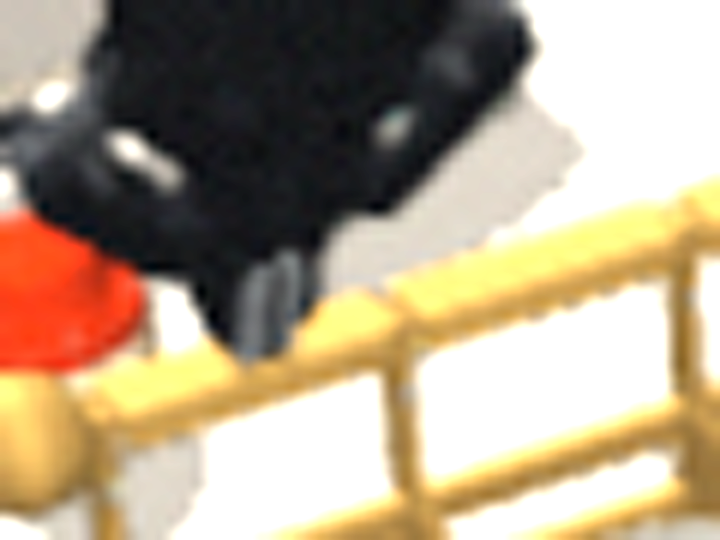

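```bash
python3 -c "
from h import *
s,p,r=state();F=np.array(s['force']);M=np.array(s['moment']);print(F,M);
# line of action relative to ref
print('closest point',np.cross(F,M)/F.dot(F), r.inv().apply(np.cross(F,M)/F.dot(F)), r.inv().apply(F), r.inv().apply(M))"
```

```text
[-5.68478347 -1.58256814 10.71496168] [-0.3928794   0.80956374 -0.0453809 ]
closest point [-0.05749201 -0.02985777 -0.03491208] [0.01657327 0.03149276 0.06441431] [-11.90310653   1.76068535   2.20175632] [-0.08114313 -0.79773744  0.41089885]
```

Request:
send_rows([
  [[-0.05, 0, -0.015, 0, 0, 0], [-0.05, 0.3, -0.015, 0, 0, 0], [-0.05, 0.633, -0.015, 0, 0, 0], [-0.05, 0.633, -0.015, 0, 0, 0], [-0.05, 0.633, -0.015, 0, 0, 0]],
])

```text
clock: 12.95
position: [0.6125, 0.0589, 0.0793]
tool_rot: [-0.009, 0.805, -0.011, -0.593]
force: [-0.0, -0.0, -0.0]
gripper_width: 0.005
```

Request:
send_rows([
  [[0.016, 0, 0.005, 0, 0, 0], [0.03, 0, 0.009, 0, 0, 0], [0.04, 0, 0.012, 0, 0, 0], [0.044, 0, 0.0135, 0, 0, 0], [0.044, 0, 0.0135, 0, 0, 0]],
])

```text
clock: 13.58
position: [0.6125, 0.0594, 0.0744]
tool_rot: [-0.008, 0.805, -0.011, -0.593]
force: [-4.2, 0.2, 6.4]
gripper_width: 0.0
```

```bash
python3 pic.py scene 180 140 80 60 10 s9; python3 -c "
from h import *
s,p,r=state();F=np.array(s['force']);M=np.array(s['moment']);print(p,(p[:2]-W(.037,.038)[:2]), r.inv().apply(F), r.inv().apply(M))"
```

```text
t 13.62 p [0.6124 0.0595 0.0744] F [-3.4 -0.1  7.1] q [ 0.28  0.47 -0.61  2.01  0.71  0.54 -2.42]
[0.61242826 0.05945998 0.07441574] [0.0093789  0.00101074] [-7.78759501  0.23852818  1.16178288] [-0.00981489 -0.67596468 -0.09239136]
```

View pics/s9.png

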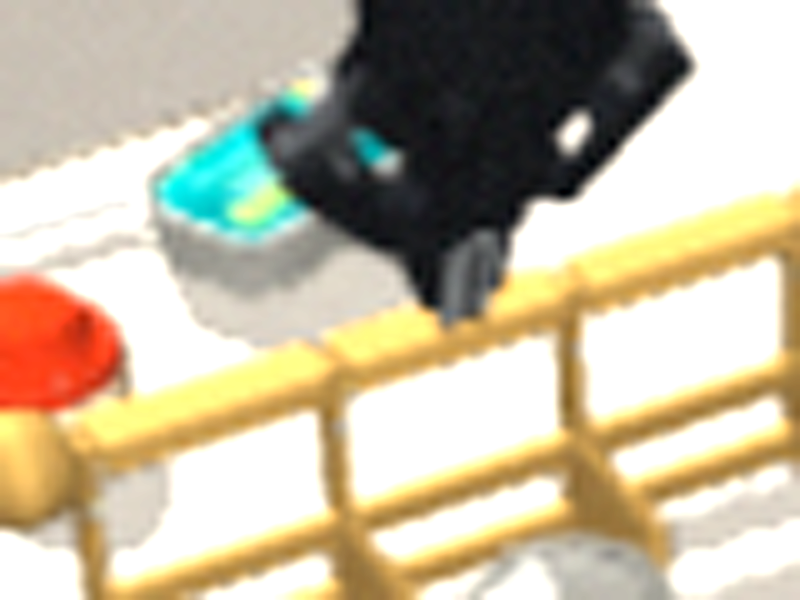

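Request:
send_rows([
  [[-0.05, 0, -0.015, 0, 0, 0], [-0.05, 0.3, -0.015, 0, 0, 0], [-0.05, 0.633, -0.015, 0, 0, 0], [-0.05, 0.633, -0.015, 0, 0, 0], [-0.05, 0.633, -0.015, 0, 0, 0]],
])

```text
clock: 14.25
position: [0.6103, -0.017, 0.0801]
tool_rot: [-0.009, 0.805, -0.011, -0.593]
force: [-0.2, 0.5, 0.1]
gripper_width: 0.002
```

Request:
send_rows([
  [[0.016, 0, 0.005, 0, 0, 0], [0.03, 0, 0.009, 0, 0, 0], [0.04, 0, 0.012, 0, 0, 0], [0.046, 0, 0.014, 0, 0, 0], [0.046, 0, 0.014, 0, 0, 0]],
])

```text
clock: 14.88
position: [0.6102, -0.0169, 0.0745]
tool_rot: [-0.009, 0.805, -0.011, -0.593]
force: [-1.9, 1.2, 3.5]
gripper_width: 0.0
```

```bash
python3 pic.py scene 200 130 80 60 10 s10; python3 -c "
from h import *
s,p,r=state();F=np.array(s['force']);M=np.array(s['moment']);print(p,(p[:2]-W(.037,-.038)[:2]), r.inv().apply(F), r.inv().apply(M))"
```

```text
t 14.93 p [ 0.6102 -0.0169  0.0745] F [-2.1  2.2  4.6] q [ 0.46  0.47 -0.64  2.03  0.67  0.51 -2.24]
[ 0.61020773 -0.01689399  0.07449195] [0.00928609 0.00062698] [-4.99322939 -2.17479646  0.73850932] [-0.03643913 -0.59601033 -0.3128417 ]
```

View pics/s10.png

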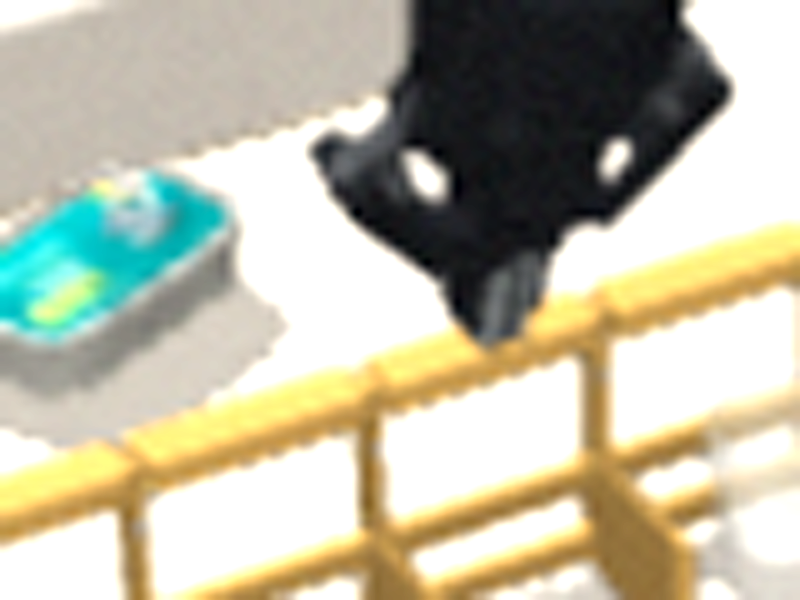

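Request:
send_rows([
  [[-0.4, 0, 0, 0, 0, 0], [-0.8, 0, 0.0, 0, 0, 0], [-0.9, 0, 0.3, 0, 0, 0], [-0.9, 0, 0.3, 0, 0, 0]],
])

```text
clock: 15.42
position: [0.5416, -0.0164, 0.1665]
tool_rot: [-0.008, 0.804, -0.013, -0.594]
force: [0.0, -0.0, -0.9]
gripper_width: 0.003
```

Run:
```python
from h import *
rows(([.47,-.07,.12],Rt(0)),([.47,-.07,.12],Rt(0,np.pi/2)))
```

```text
t 15.43 p [ 0.5416 -0.0164  0.1665] F [ 0.  -0.  -0.9] q [ 0.68  0.25 -0.85  2.08  0.4   0.63 -2.02]
[0.2, 0.463, 0.672, -0.001, -0.149, -0.001]
[0.2, 0.463, 0.672, -0.78, -0.116, -0.118]
```

Request:
send_rows([
  [[0, 0.46, 0.67, -0.1, -0.02, -0.02], [0, 0.46, 0.67, -0.2, -0.03, -0.03], [0, 0.46, 0.67, -0.3, -0.045, -0.045], [0, 0.46, 0.67, -0.4, -0.06, -0.06], [0.1, 0.46, 0.67, -0.5, -0.075, -0.075], [0.2, 0.46, 0.67, -0.6, -0.09, -0.09], [0.2, 0.46, 0.67, -0.7, -0.105, -0.105], [0.2, 0.46, 0.67, -0.78, -0.116, -0.118], [0.2, 0.46, 0.67, -0.78, -0.116, -0.118], [0.2, 0.46, 0.67, -0.78, -0.116, -0.118]],
])

```text
clock: 16.68
position: [0.4735, -0.0683, 0.1195]
tool_rot: [0.492, 0.509, 0.493, -0.505]
force: [-0.4, -0.4, -0.1]
gripper_width: -0.001
```

```bash
python3 - <<'E'
from h import *
rows(([.47,-.07,.04],Rt(0,np.pi/2)))
E
python3 pic.py scene 210 90 130 110 6 s11
```

```text
t 16.68 p [ 0.4735 -0.0683  0.1195] F [-0.4 -0.4 -0.1] q [ 0.98  0.52 -1.18  2.03  0.58  0.97 -0.53]
[0.662, -0.031, 0.018, -0.0, -0.002, -0.001]
t 16.73 p [ 0.473  -0.0686  0.1194] F [ 0.7 -0.7  0.5] q [ 0.98  0.51 -1.18  2.04  0.58  0.97 -0.53]
```

View pics/s11.png

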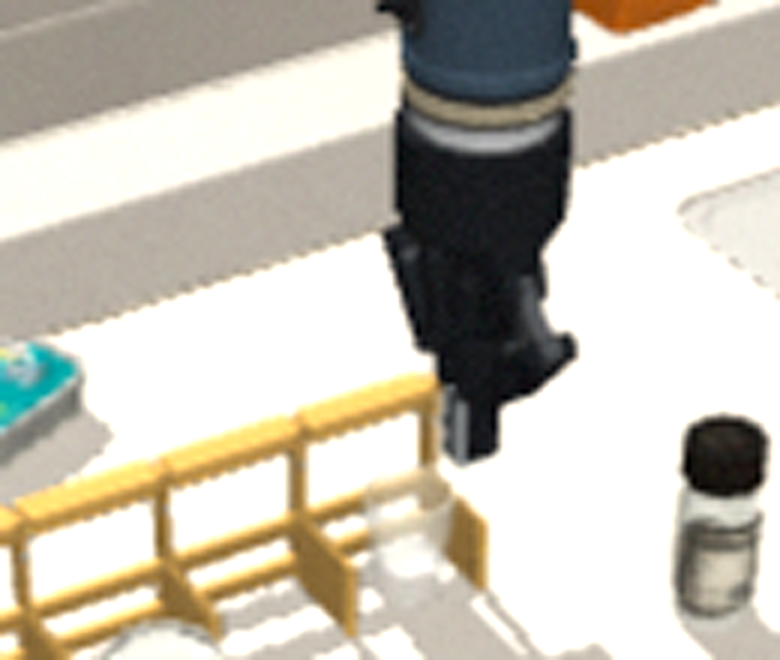

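Run:
```python
from h import *
f=load("scene0.npy"); s,p,r=state()
for x in (0,-.013,-.025,-.05,-.073,-.1): print(x,((proj(f,p+r.apply([x,0,0]))-[210,90])*6).round(), )
P=p+r.apply([-.073,0,0])
for y,z in ((.04,.04),(-.04,.04),(.04,-.04),(-.04,-.04)): print(y,z,((proj(f,p+r.apply([-.073,y,z]))-[210,90])*6).round())
```

```text
0 [463. 501.]
-0.013 [464. 478.]
-0.025 [464. 457.]
-0.05 [466. 411.]
-0.073 [468. 369.]
-0.1 [470. 317.]
0.04 0.04 [496. 302.]
-0.04 0.04 [594. 388.]
0.04 -0.04 [345. 350.]
-0.04 -0.04 [438. 440.]
```

```bash
cat >> h.py <<'E'
L=.0265
def tip(P,Q): return np.array(P)+Q.apply([L,0,0]),Q
E
python3 - <<'E'
from h import *
Q=Rt(-.15,np.pi/2)
rows(tip([.48,.03,.145],Q),tip([.497,.127,.13],Q))
E
```

```text
t 16.73 p [ 0.473  -0.0686  0.1194] F [ 0.7 -0.7  0.5] q [ 0.98  0.51 -1.18  2.04  0.58  0.97 -0.53]
[0.009, 0.034, -0.79, -0.001, -0.077, -0.001]
[0.137, 0.151, -1.602, -0.001, -0.077, -0.001]
```

Request:
send_rows([
  [[0, 0.03, -0.4, 0, -0.04, 0], [0, 0.03, -0.8, 0, -0.077, 0], [0, 0.06, -1, 0, -0.077, 0], [0, 0.06, -1, 0, -0.077, 0]],
])

```text
clock: 17.23
position: [0.4831, 0.053, 0.1205]
tool_rot: [-0.53, -0.467, -0.454, 0.542]
force: [-0.7, -0.2, 0.1]
gripper_width: 0.002
```

Run:
```python
from h import *
Q=Rt(-.15,np.pi/2)
rows(tip([.497,.13,.13],Q),tip([.497,.13,.05],Q))
```

```text
t 17.23 p [0.4831 0.053  0.1205] F [-0.7 -0.2  0.1] q [ 0.55  0.5  -1.08  2.    0.66  1.07 -0.9 ]
[0.046, 0.099, -0.625, 0.001, 0.001, -0.002]
[0.705, 0.097, -0.725, 0.001, 0.001, -0.002]
```

Request:
send_rows([
  [[0.02, 0.1, -0.4, 0, 0, 0], [0.05, 0.1, -0.63, 0, 0, 0], [0.05, 0.1, -0.65, 0, 0, 0], [0.35, 0.1, -0.68, 0, 0, 0], [0.7, 0.1, -0.73, 0, 0, 0], [0.7, 0.1, -0.73, 0, 0, 0]],
])

```text
clock: 17.98
position: [0.4954, 0.1206, 0.0218]
tool_rot: [-0.528, -0.466, -0.453, 0.546]
force: [-0.7, -0.7, 0.4]
gripper_width: 0.002
```

```bash
python3 - <<'E'
from h import *
Q=Rt(-.15,np.pi/2)
rows(tip([.497,.13,.022],Q))
E
python3 pic.py scene 160 130 130 110 6 s12;python3 pic.py top 160 130 130 110 6 t12
```

```text
t 17.98 p [0.4954 0.1206 0.0218] F [-0.7 -0.7  0.4] q [ 0.29  0.68 -0.94  2.01  0.82  0.99 -1.16]
[0.207, 0.012, -0.079, -0.001, 0.003, 0.002]
t 18.02 p [0.4968 0.1222 0.0237] F [-0.1  0.5  0.6] q [ 0.29  0.68 -0.94  2.    0.82  0.99 -1.16]
t 18.07 p [0.4977 0.1233 0.0248] F [ 0.8  0.6 -0.1] q [ 0.29  0.68 -0.94  2.    0.82  0.99 -1.16]
```

View pics/s12.png

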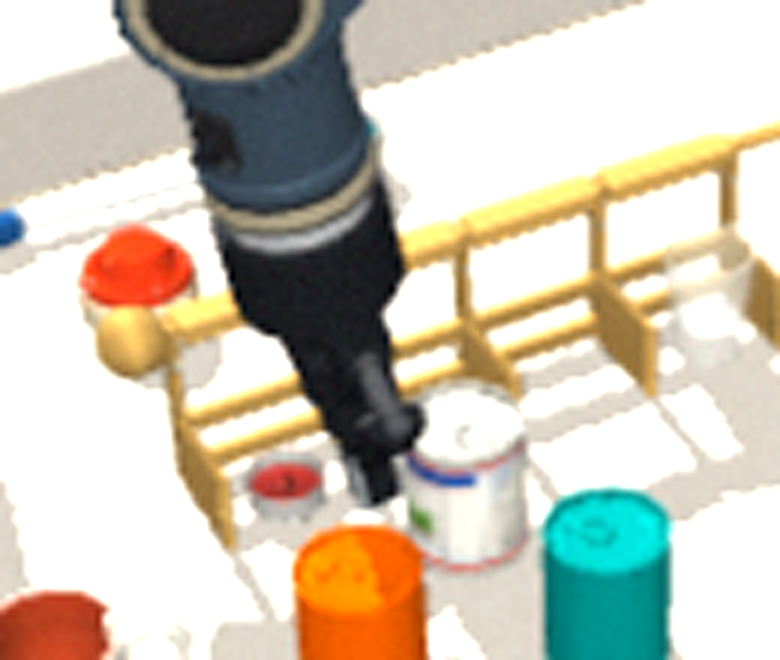

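View pics/t12.png

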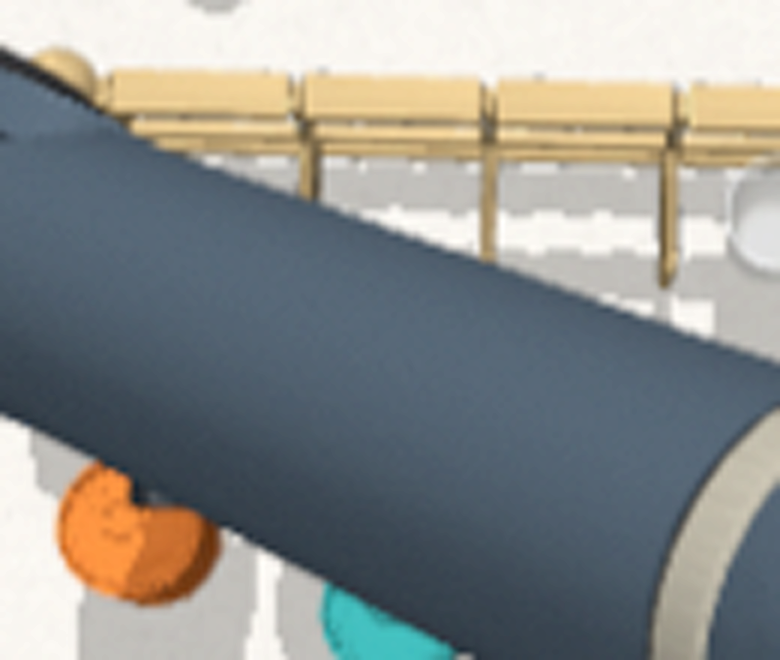

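Run:
```python
from h import *
Q=Rt(-.15,np.pi/2)
rows(tip([.497,.13,.022],Q))
```

```text
t 18.07 p [0.4977 0.1233 0.0248] F [ 0.8  0.6 -0.1] q [ 0.29  0.68 -0.94  2.    0.82  0.99 -1.16]
[0.236, -0.008, -0.059, -0.001, 0.001, -0.001]
```

Request:
send_rows([
  [[0.1, -0.01, -0.03, 0, 0, 0], [0.2, -0.01, -0.06, 0, 0, 0], [0.235, -0.01, -0.06, 0, 0, 0], [0.235, -0.01, -0.06, 0, 0, 0]],
])

```text
clock: 18.58
position: [0.496, 0.1273, -0.0053]
tool_rot: [-0.53, -0.467, -0.454, 0.543]
force: [-0.1, -0.4, 0.3]
gripper_width: -0.002
```

```bash
python3 pic.py scene 190 170 90 75 8 s13; python3 -c "
from h import *
s,p,r=state();print('tip',p-r.apply([L,0,0])); g=load('scene0.npy'); print((proj(g,p-r.apply([L,0,0]))-[190,170])*8)"
```

```text
t 18.62 p [ 0.4961  0.1275 -0.005 ] F [ 0.5  1.2 -0.1] q [ 0.25  0.72 -0.9   2.02  0.88  0.95 -1.21]
tip [0.49615045 0.1314862  0.02115349]
[243.44363377 403.8069971 ]
```

View pics/s13.png

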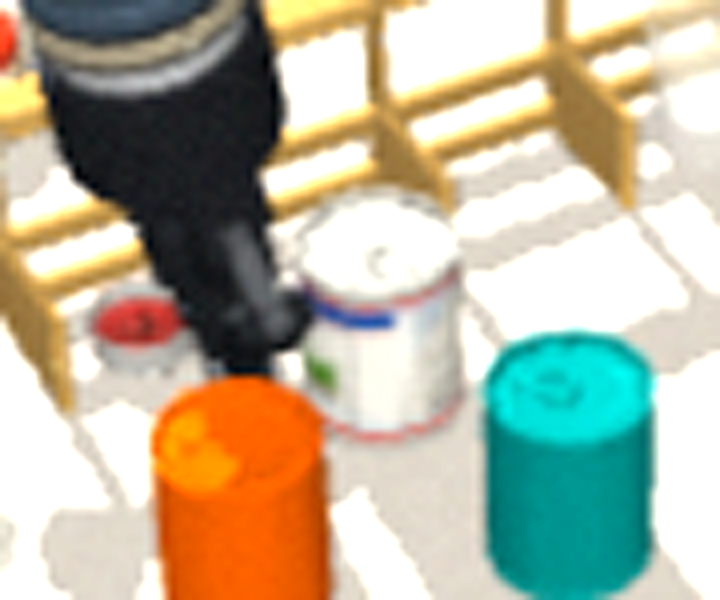

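Request:
send_rows([
  [[0.007, 0, 0.045, 0, 0, 0], [0.0135, 0, 0.09, 0, 0, 0], [0.02, 0, 0.13, 0, 0, 0], [0.026, 0, 0.17, 0, 0, 0], [0.032, 0, 0.21, 0, 0, 0], [0.0375, 0, 0.25, 0, 0, 0], [0.044, 0, 0.29, 0, 0, 0], [0.05, 0, 0.33, 0, 0, 0], [0.0555, 0, 0.37, 0, 0, 0], [0.0615, 0, 0.41, 0, 0, 0]],
])

```text
clock: 19.88
position: [0.4947, 0.0773, -0.0049]
tool_rot: [-0.53, -0.467, -0.454, 0.543]
force: [-0.3, 0.3, 0.1]
gripper_width: 0.001
```

```bash
python3 pic.py scene 190 170 90 75 8 s14; python3 -c "
from h import *
s,p,r=state();print('tip',p-r.apply([L,0,0]))"
```

```text
t 19.93 p [ 0.4947  0.0764 -0.0049] F [-0.2  0.8  1.1] q [ 0.35  0.7  -0.9   2.05  0.89  0.92 -1.14]
tip [0.49472528 0.08042227 0.02124996]
```

View pics/s14.png

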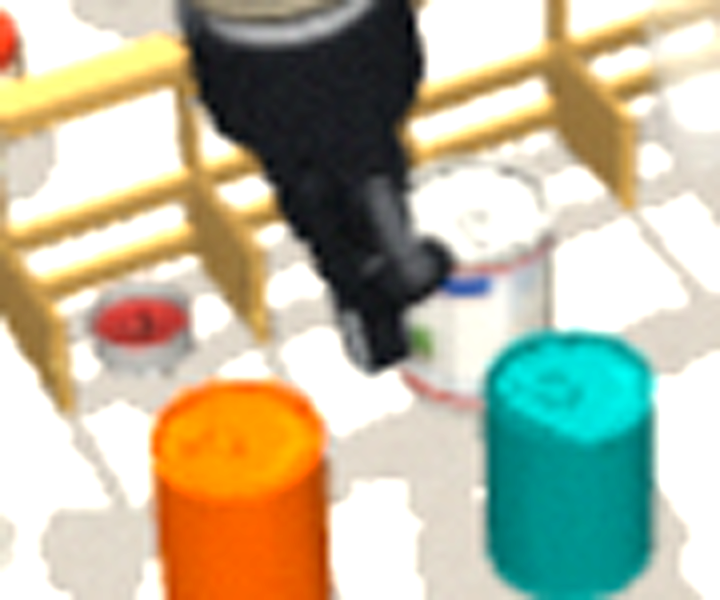

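```bash
cat >> h.py <<'E'
def loc(P):
    d=np.array(P)[:2]-O; c,s=np.cos(YAW),np.sin(YAW); return np.array([c*d[0]+s*d[1],-s*d[0]+c*d[1]])
E
python3 -c "
from h import *
g=load('scene0.npy')
for u,v in((378,255),(475,212)): 
  P=on(g,(u+.5)/8-.5+190,(v+.5)/8-.5+170,.072);print(P,loc(P))
s,p,r=state();print(loc(p-r.apply([L,0,0])), loc([.4967,.0754]))"
```

```text
[0.49008799 0.08153042 0.072     ] [-0.07656327  0.05790963]
[0.4931348  0.04187774 0.072     ] [-0.07240753  0.01835779]
[-0.07189678  0.05693174] [-0.06978223  0.05196672]
```

Request:
send_rows([
  [[0.006, 0.02, 0.04, 0, 0, 0], [0.012, 0.04, 0.08, 0, 0, 0], [0.018, 0.05, 0.12, 0, 0, 0], [0.024, 0.05, 0.16, 0, 0, 0], [0.03, 0.05, 0.2, 0, 0, 0], [0.036, 0.05, 0.24, 0, 0, 0], [0.042, 0.05, 0.28, 0, 0, 0], [0.048, 0.05, 0.32, 0, 0, 0], [0.054, 0.05, 0.36, 0, 0, 0], [0.06, 0.05, 0.4, 0, 0, 0]],
])

```text
clock: 21.18
position: [0.4994, 0.0286, -0.0047]
tool_rot: [-0.53, -0.467, -0.454, 0.543]
force: [0.0, 0.6, -0.2]
gripper_width: 0.001
```

```bash
python3 pic.py scene 200 160 90 75 8 s15; python3 -c "
from h import *
s,p,r=state();print('tip',loc(p-r.apply([L,0,0])))"
```

```text
t 21.23 p [ 0.4994  0.0277 -0.0048] F [-0.4  0.  -1.1] q [ 0.44  0.69 -0.89  2.07  0.9   0.9  -1.05]
tip [-0.06583213  0.00842078]
```

View pics/s15.png

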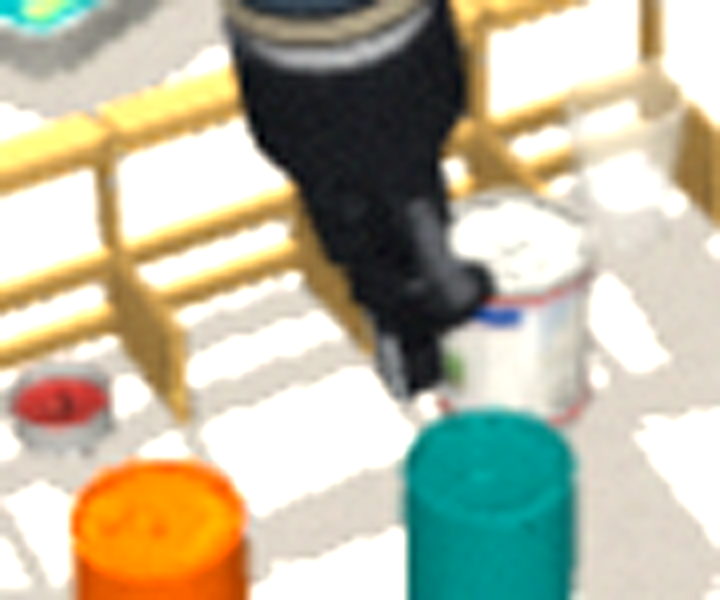

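Request:
send_rows([
  [[0.004, 0, 0.025, 0, 0, 0], [0.007, 0, 0.05, 0, 0, 0], [0.007, 0, 0.05, 0, 0, 0], [0.007, 0, 0.03, 0, 0, 0], [0, 0, -0.05, 0, 0, 0], [-0.05, 0, -0.15, 0, 0, 0], [-0.3, 0, -0.2, 0, 0, 0], [-0.7, 0, -0.2, 0, 0, 0], [-1, 0, -0.2, 0, 0, 0], [-1, 0, -0.2, 0, 0, 0]],
])

```text
clock: 22.48
position: [0.502, 0.0734, 0.1132]
tool_rot: [-0.531, -0.469, -0.453, 0.541]
force: [-0.3, -0.7, -0.2]
gripper_width: 0.003
```

```bash
python3 pic.py scene 200 150 100 75 8 s16;python3 pic.py top 180 130 100 75 8 t16
```

```text
t 22.52 p [0.5009 0.0721 0.1114] F [-0.7 -0.3 -1. ] q [ 0.48  0.54 -1.05  1.97  0.69  1.08 -0.94]
t 22.57 p [0.5001 0.0712 0.1103] F [ 0.2  0.3 -0.5] q [ 0.48  0.54 -1.04  1.97  0.69  1.08 -0.94]
```

View pics/s16.png

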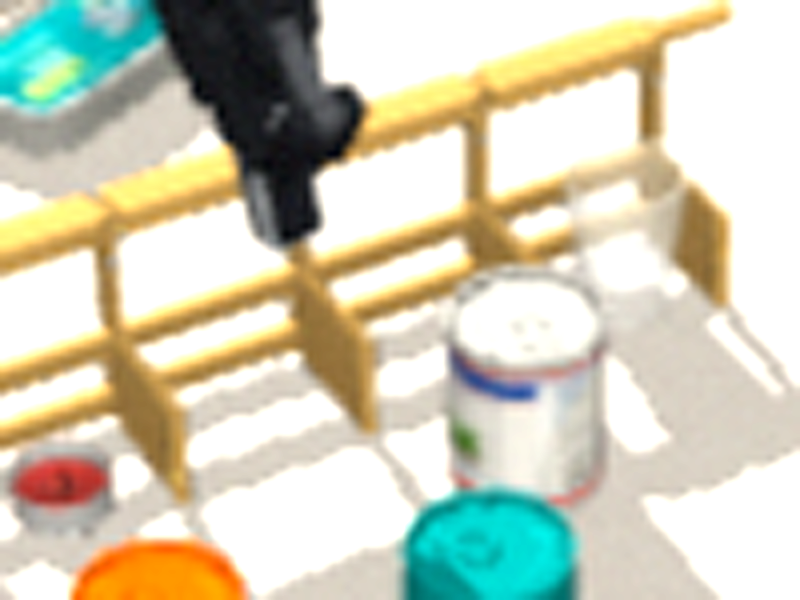

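View pics/t16.png

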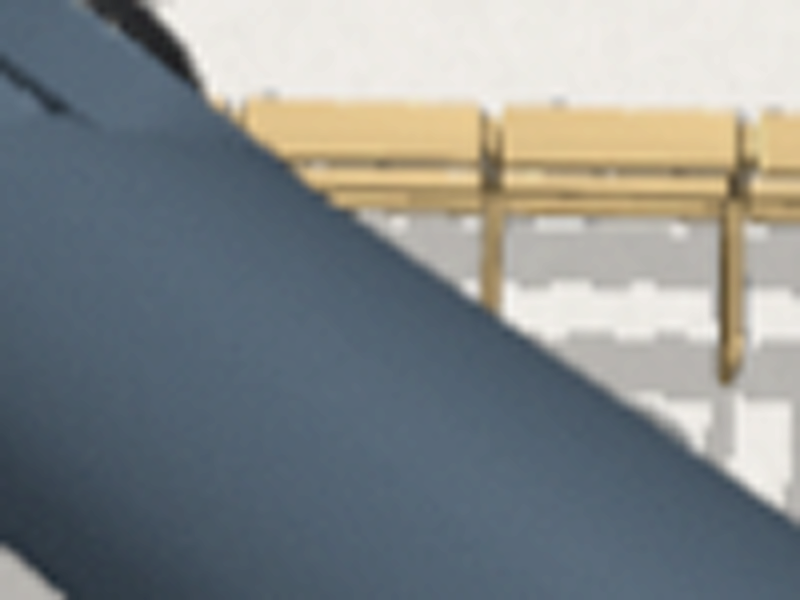

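Run:
```python
from h import *
g=load('scene0.npy')
P=on(g,(527+.5)/8-.5+200,(318+.5)/8-.5+150,.072);print(P,loc(P))
def ov(src,u0,v0,k,cands,out):
    im=cv2.imread(src)
    for (c,col) in cands:
        for z in(0,.072):
            q=[]
            for t in np.linspace(0,6.28,50):
                a=proj(g,[c[0]+.0285*np.cos(t),c[1]+.0285*np.sin(t),z]); q.append(((a[0]+.5-u0)*k-.5,(a[1]+.5-v0)*k-.5))
            cv2.polylines(im,[np.int32(q)],True,col,1)
    cv2.imwrite(out,im)
ov("pics/s16.png",200,150,8,[(P,(0,0,255))],"pics/o16.png")
```

```text
[ 0.49523713 -0.01251439  0.072     ] [-0.06878324 -0.03595417]
```

View pics/o16.png

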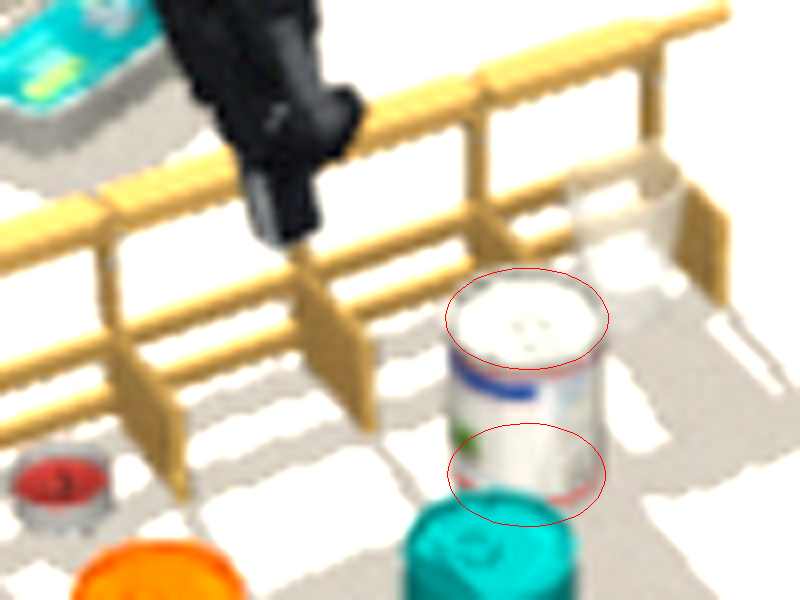

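Run:
```python
from h import *
Q=Rt(-.2,np.pi)
P=W(-.125,-.038,.13)
rows(tip(P,Q),tip(W(-.125,-.038,.13),Rt(-.15,np.pi/2)))
```

```text
t 22.57 p [0.5001 0.0712 0.1103] F [ 0.2  0.3 -0.5] q [ 0.48  0.54 -1.04  1.97  0.69  1.08 -0.94]
[0.159, -0.447, 0.699, -0.773, -0.018, 0.137]
[0.166, -0.491, 0.731, 0.001, 0.001, -0.001]
```

Request:
send_rows([
  [[0, -0.2, 0.2, -0.1, 0, 0.02], [0, -0.45, 0.4, -0.2, 0, 0.03], [0, -0.45, 0.7, -0.3, 0, 0.05], [0, -0.45, 0.7, -0.4, -0.01, 0.07], [0.05, -0.45, 0.7, -0.5, -0.01, 0.09], [0.1, -0.45, 0.7, -0.6, -0.01, 0.11], [0.16, -0.45, 0.7, -0.7, -0.02, 0.125], [0.16, -0.45, 0.7, -0.773, -0.018, 0.137], [0.16, -0.45, 0.7, -0.773, -0.018, 0.137], [0.16, -0.45, 0.7, -0.773, -0.018, 0.137]],
])

```text
clock: 23.82
position: [0.443, -0.0139, 0.1028]
tool_rot: [0.773, 0.01, 0.634, -0.011]
force: [-0.4, 0.8, 0.6]
gripper_width: 0.0
```

```bash
python3 pic.py scene 180 120 130 100 6 s17;python3 pic.py top 160 120 130 120 6 t17;  python3 - <<'E'
from h import *
Q=Rt(-.2,np.pi)
rows(tip(W(-.125,-.038,.025),Q))
E
```

```text
t 23.88 p [ 0.4433 -0.0137  0.1031] F [-0.2 -0.3 -0.1] q [ 1.06  0.46 -1.37  2.26  0.8   0.74  0.71]
t 23.93 p [ 0.4435 -0.0135  0.1033] F [-0.3  0.  -1. ] q [ 1.06  0.46 -1.37  2.26  0.8   0.74  0.71]
t 23.93 p [ 0.4435 -0.0135  0.1033] F [-0.3  0.  -1. ] q [ 1.06  0.46 -1.37  2.26  0.8   0.74  0.71]
[0.853, 0.002, -0.166, -0.0, -0.001, -0.001]
```

View pics/s17.png

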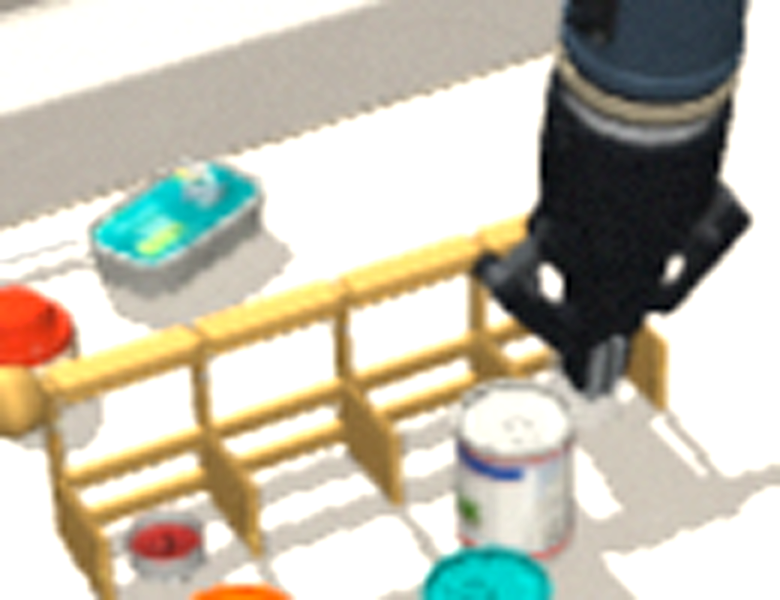

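View pics/t17.png

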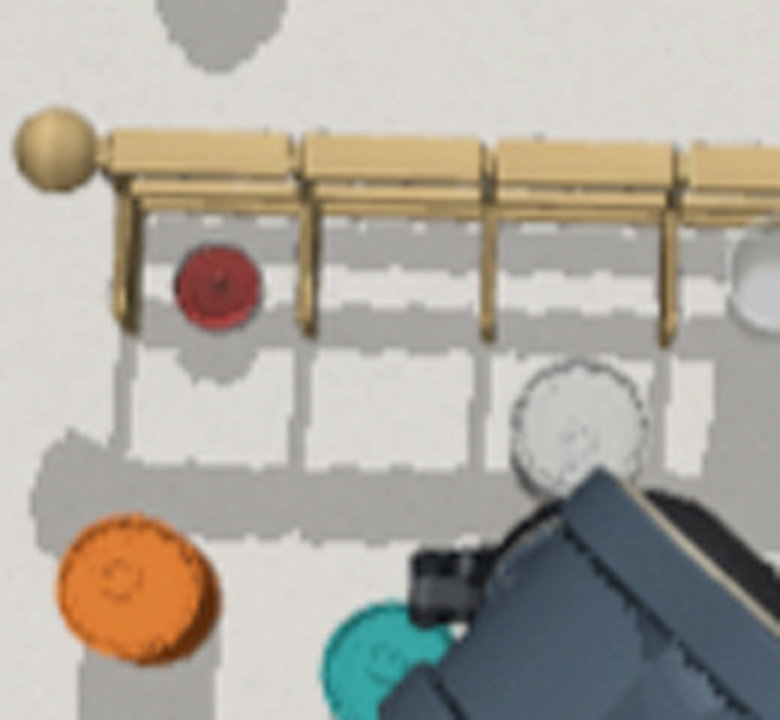

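Run:
```python
from h import *
f=load('top0.npy')
P=on(f,(580+.5)/6-.5+160,(428+.5)/6-.5+120,.072);print(P,loc(P))
for v,u in((340,487),(340,667)):
  P=on(f,(u+.5)/6-.5+160,(v+.5)/6-.5+120,.02);print(loc(P))
```

```text
[ 0.49934289 -0.01488572  0.072     ] [-0.06461271 -0.03820962]
[-0.02057936  0.00074451]
[-0.0183261  -0.07518307]
```

Request:
send_rows([
  [[0.2, 0, 0, 0, 0, 0], [0.4, 0, -0.04, 0, 0, 0], [0.4, 0, -0.04, 0, 0, 0]],
])

```text
clock: 24.3
position: [0.4475, -0.0133, 0.0547]
tool_rot: [0.773, 0.009, 0.634, -0.01]
force: [-0.4, -0.0, -0.2]
gripper_width: -0.002
```

Run:
```python
from h import *
Q=Rt(-.2,np.pi)
rows(tip(W(-.12,-.038,.025),Q))
```

```text
t 24.3 p [ 0.4475 -0.0133  0.0547] F [-0.4 -0.  -0.2] q [ 0.91  0.52 -1.2   2.29  0.95  0.66  0.58]
[0.457, 0.0, -0.077, 0.001, -0.002, -0.001]
```

Joint 3 is easing away from its limit, so I continue down.

Request:
send_rows([
  [[0.15, 0, -0.025, 0, 0, 0], [0.3, 0, -0.05, 0, 0, 0], [0.4, 0, -0.07, 0, 0, 0], [0.455, 0, -0.077, 0, 0, 0], [0.455, 0, -0.077, 0, 0, 0]],
])

```text
clock: 24.92
position: [0.451, -0.0135, 0.0009]
tool_rot: [0.774, 0.009, 0.633, -0.01]
force: [-0.8, -0.6, -0.2]
gripper_width: -0.002
```

```bash
python3 pic.py scene 210 150 100 75 8 s18;python3 pic.py top 190 130 100 75 8 t18; python3 -c "
from h import *
s,p,r=state();t=p-r.apply([L,0,0]);print('tip',loc(t),t[2],r.as_matrix().round(3))"
```

```text
t 24.98 p [ 0.4512 -0.0135  0.0011] F [ 0.3 -0.3  0.2] q [ 0.76  0.59 -1.03  2.33  1.16  0.58  0.38]
t 25.02 p [ 0.4512 -0.0136  0.0012] F [-0.3  0.1  0.4] q [ 0.76  0.59 -1.03  2.33  1.16  0.58  0.38]
tip [-0.11805216 -0.03828919] 0.027116536214751564 [[ 0.2    0.028  0.979]
 [-0.005  1.    -0.027]
 [-0.98   0.001  0.2  ]]
```

View pics/s18.png

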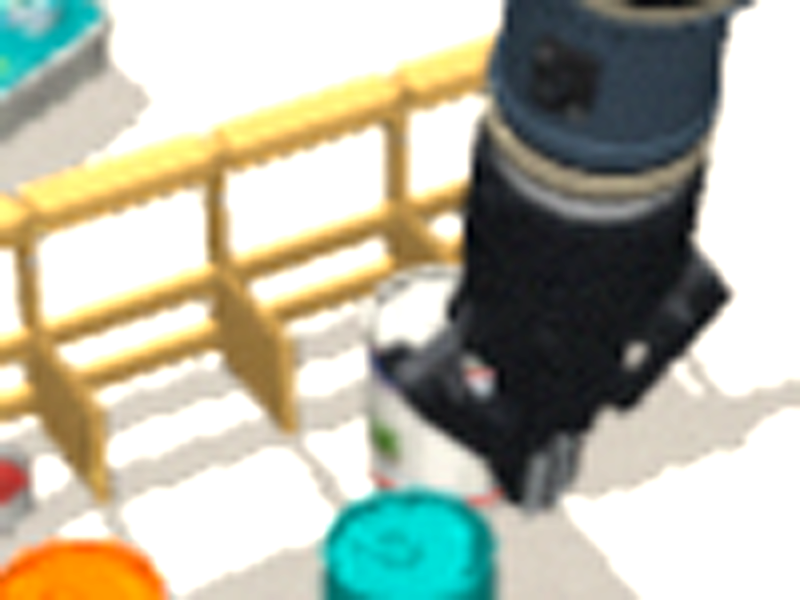

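View pics/t18.png

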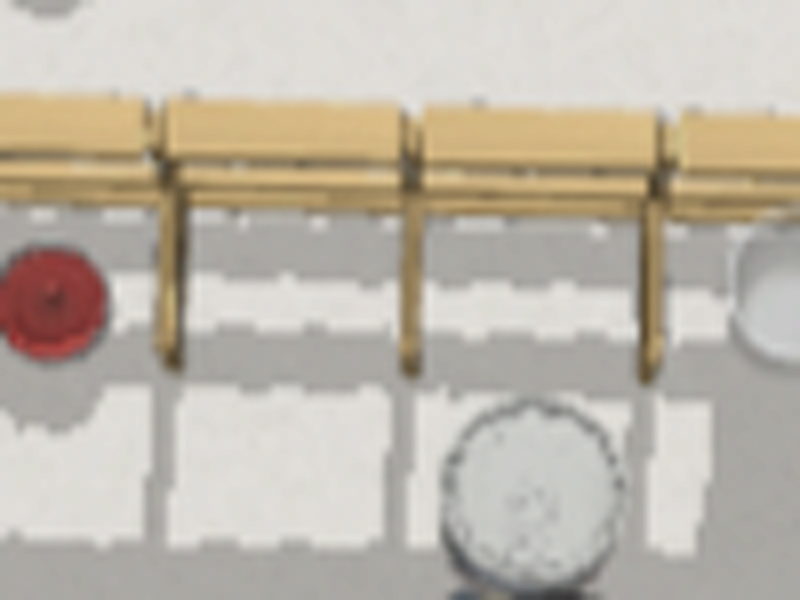

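Request:
send_rows([
  [[0.025, 0, 0.02, 0, 0, 0], [0.05, 0, 0.06, 0, 0, 0], [0.058, 0, 0.1, 0, 0, 0], [0.066, 0, 0.14, 0, 0, 0], [0.074, 0, 0.18, 0, 0, 0], [0.082, 0, 0.22, 0, 0, 0], [0.09, 0, 0.26, 0, 0, 0], [0.098, 0, 0.3, 0, 0, 0], [0.106, 0, 0.34, 0, 0, 0], [0.114, 0, 0.38, 0, 0, 0]],
])

```text
clock: 26.28
position: [0.4984, -0.0151, -0.0038]
tool_rot: [0.774, 0.009, 0.633, -0.011]
force: [-1.7, -0.2, -1.0]
gripper_width: 0.001
```

```bash
python3 pic.py top 190 130 100 75 8 t19; python3 -c "
from h import *
s,p,r=state();t=p-r.apply([L,0,0]);print('tip',loc(t),t[2],s['force'])"
```

```text
t 26.32 p [ 0.4993 -0.0151 -0.0036] F [-0.4 -0.7 -0.7] q [ 0.73  0.65 -1.    2.23  1.15  0.63  0.44]
tip [-0.06994489 -0.03842944] 0.022350324716222017 [-0.38809748 -0.74910972 -0.66883548]
```

View pics/t19.png

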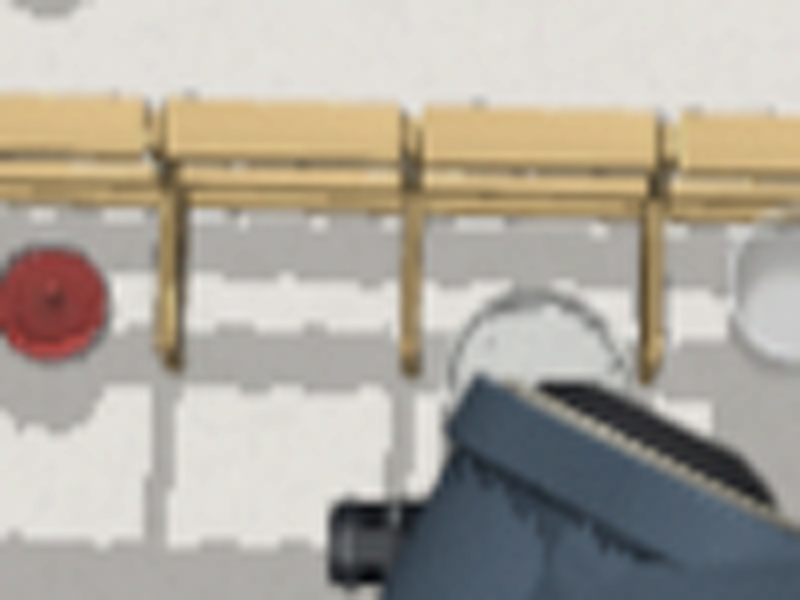

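Request:
send_rows([
  [[0.008, 0, 0.04, 0, 0, 0], [0.016, 0, 0.08, 0, 0, 0], [0.023, 0, 0.115, 0, 0, 0], [0.03, 0, 0.15, 0, 0, 0], [0.036, 0, 0.18, 0, 0, 0], [0.042, 0, 0.21, 0, 0, 0], [0.047, 0, 0.235, 0, 0, 0], [0.05, 0, 0.25, 0, 0, 0], [0.05, 0, 0.25, 0, 0, 0]],
])

```text
clock: 27.45
position: [0.529, -0.0159, -0.0036]
tool_rot: [0.774, 0.009, 0.633, -0.011]
force: [-0.0, 0.5, -0.4]
gripper_width: 0.001
```

```bash
python3 pic.py top 190 130 100 75 8 t20; python3 pic.py scene 210 140 100 75 8 s20; python3 -c "
from h import *
s,p,r=state();t=p-r.apply([L,0,0]);print('tip',loc(t),t[2],s['force'])"
```

```text
t 27.5 p [ 0.529  -0.0158 -0.0035] F [-1.   0.7  0.3] q [ 0.71  0.69 -1.    2.16  1.13  0.66  0.48]
t 27.55 p [ 0.529  -0.0159 -0.0035] F [-0.4 -0.2  1. ] q [ 0.71  0.69 -1.    2.16  1.13  0.66  0.48]
tip [-0.04025156 -0.0383665 ] 0.022452694460059926 [-0.44268021 -0.15752775  0.98474485]
```

View pics/t20.png

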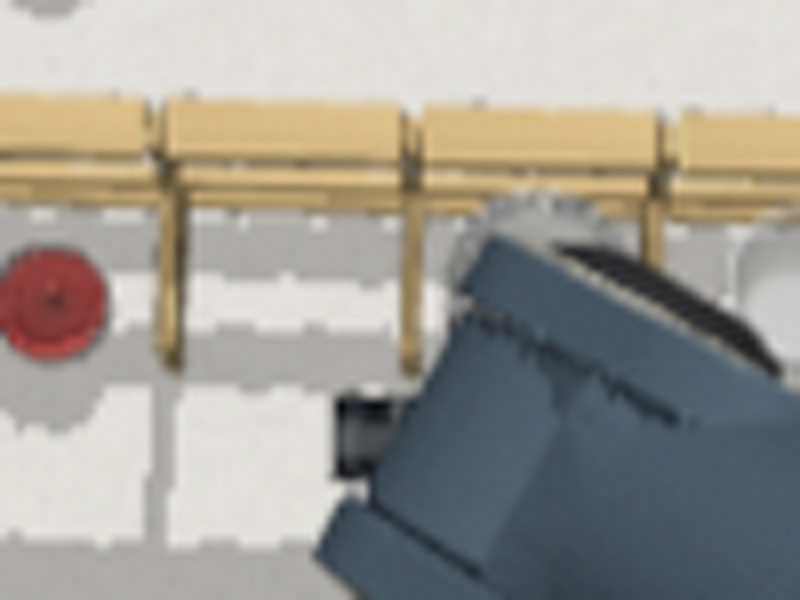

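View pics/s20.png

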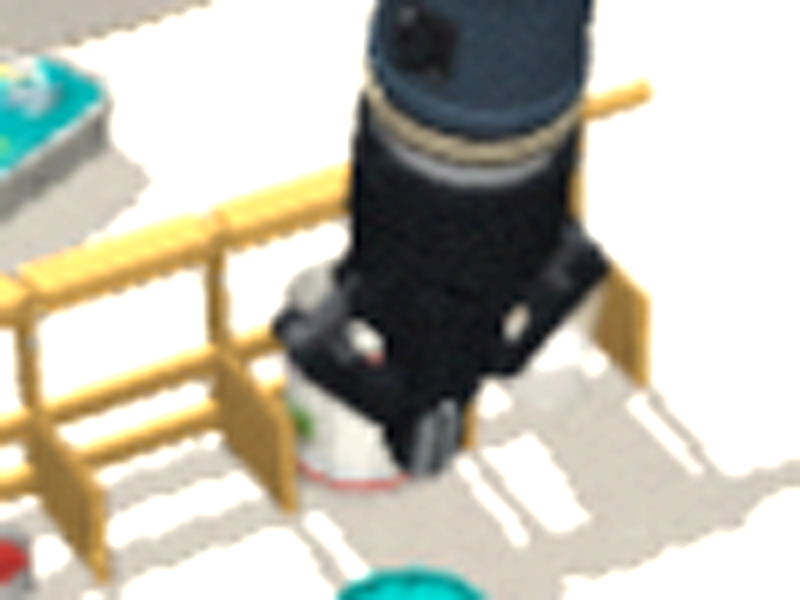

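Request:
send_rows([
  [[0.002, 0, 0.01, 0, 0, 0], [0.004, 0, 0.02, 0, 0, 0], [0.006, 0, 0.03, 0, 0, 0], [0.006, 0, 0.03, 0, 0, 0]],
])

```text
clock: 28.05
position: [0.5325, -0.016, -0.0036]
tool_rot: [0.774, 0.009, 0.633, -0.011]
force: [-0.4, 0.2, -0.0]
gripper_width: 0.003
```

Request:
send_rows([
  [[0.0015, 0, 0.007, 0, 0, 0], [0.003, 0, 0.014, 0, 0, 0], [0.003, 0, 0.014, 0, 0, 0]],
])

```text
clock: 28.42
position: [0.5342, -0.016, -0.0037]
tool_rot: [0.774, 0.009, 0.633, -0.011]
force: [-2.3, -0.6, 1.0]
gripper_width: 0.001
```

Request:
send_rows([
  [[0.0015, 0, 0.007, 0, 0, 0], [0.0025, 0, 0.012, 0, 0, 0], [0.0025, 0, 0.012, 0, 0, 0]],
])

```text
clock: 28.8
position: [0.5344, -0.016, -0.004]
tool_rot: [0.774, 0.009, 0.634, -0.011]
force: [-5.3, 1.0, 3.8]
gripper_width: 0.004
```

Request:
send_rows([
  [[0.001, 0, 0.005, 0, 0, 0], [0.002, 0, 0.01, 0, 0, 0], [0.002, 0, 0.01, 0, 0, 0]],
])

```text
clock: 29.18
position: [0.5345, -0.016, -0.0042]
tool_rot: [0.773, 0.009, 0.634, -0.011]
force: [-8.8, 0.5, 5.9]
gripper_width: -0.0
```

Request:
send_rows([
  [[-0.01, 0, -0.04, 0, 0, 0], [-0.03, 0, -0.15, 0, 0, 0], [-0.1, 0, -0.3, 0, 0, 0], [-0.3, 0, -0.4, 0, 0, 0], [-0.6, 0, -0.35, 0, 0, 0], [-0.95, 0, -0.3, 0, 0, 0], [-0.95, 0, -0.3, 0, 0, 0]],
])

```text
clock: 30.05
position: [0.4806, -0.0147, 0.1035]
tool_rot: [0.776, 0.009, 0.631, -0.011]
force: [0.0, 0.0, -0.1]
gripper_width: -0.001
```

```bash
python3 pic.py top 190 130 100 75 8 t21; python3 pic.py scene 210 140 100 75 8 s21
```

```text
t 30.1 p [ 0.4793 -0.0152  0.1018] F [ 0.7 -0.7  0.8] q [ 0.97  0.49 -1.28  2.19  0.81  0.75  0.72]
t 30.15 p [ 0.4785 -0.0153  0.1007] F [-0.4 -0.5 -0.6] q [ 0.97  0.49 -1.28  2.19  0.81  0.75  0.72]
```

View pics/t21.png

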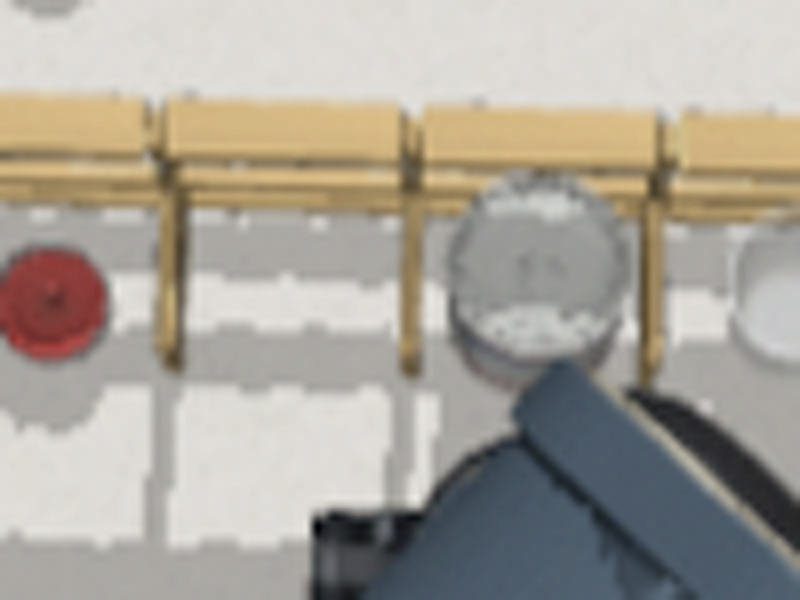

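View pics/s21.png

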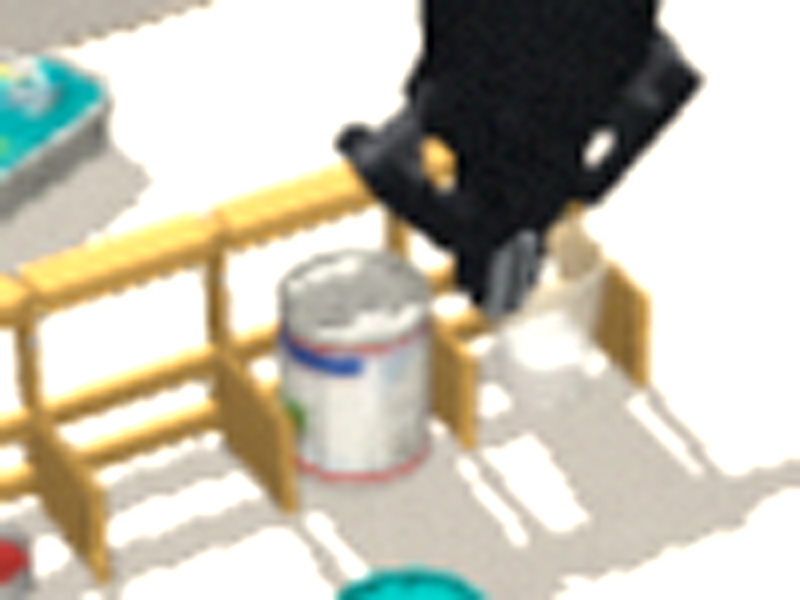

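Run:
```python
from h import *
f=load('top0.npy')
for v in (258,262):
  P=on(f,(541+.5)/8-.5+190,(v+.5)/8-.5+130,.072);print(P,loc(P), "target .0045,-.038")
s,p,r=state(); print(p, s["joint_pos"][2])
```

```text
[ 0.57036254 -0.01736976  0.072     ] [ 0.00644864 -0.03870439] target .0045,-.038
[ 0.56912924 -0.01736551  0.072     ] [ 0.00521571 -0.03873467] target .0045,-.038
[ 0.47846446 -0.01528649  0.10074766] -1.2761680486997515
```

Request:
send_rows([
  [[0, 0, 0, 0, 0, 0], [0, 0, 0, 0, 0, 0], [0, 0, 0, 0, 0, 0], [0, 0, 0, 0, 0, 0]],
])

```text
clock: 30.65
position: [0.4787, -0.0144, 0.1006]
tool_rot: [0.774, 0.009, 0.633, -0.01]
force: [-0.0, -0.2, 0.4]
gripper_width: -0.0
```

```bash
python3 pic.py scene 130 90 260 190 3 s22; python3 -c "
from h import *
s,p,r=state();print(p,np.abs(s['dq']).max(),s['force'])"
```

```text
t 30.7 p [ 0.4788 -0.0144  0.1007] F [-0.6 -0.7  0. ] q [ 0.97  0.5  -1.28  2.19  0.81  0.75  0.72]
[ 0.4787834  -0.01441518  0.10073283] 0.0025208121388030995 [-0.58585084 -0.65957116  0.03976784]
```

View pics/s22.png

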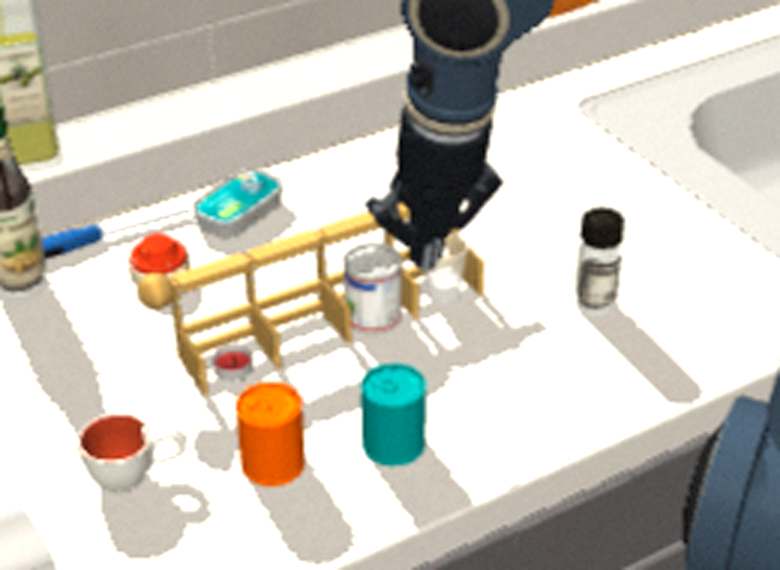

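The tin stands upright in the third gap, counted from the ball at the left. The other items look unmoved and the arm is clear, so I'm handing in the job.

```bash
python3 -c "
from plant import manip
print(manip.close_job())"
```

```text
the job is handed in; nothing more can be done
None
```

The job is handed in at about 31 s of the 67 s allowed. The ball knob is at the left end, so the third gap is the one under rail_c.

- **Counting:** I touched rail_a, rail_b and rail_c in that order with the shut fingertip. Contact forces were about 12 N, 8 N and 5 N, and I lifted the finger between touches.
- **Pushing:** I pushed the white labelled tin sideways until it stood in front of the third gap. I then pushed it straight in with the fingertip about 22 mm above the worktop. It stopped moving and the force rose to about 9 N horizontally (about 11 N in all).
- **Last checks:** The top view put the tin at about (+5 to +6, −39) mm in the rack frame, against a home point of (+4.5, −38) mm, and it stood upright. The orange and turquoise tins, candle, glass, mug and spice jar showed no visible movement. The force readings were near zero with the arm still.
- **Disagreements:**
  - The shut fingertip met the rail, and appears in the pictures, about 25 mm short of the reported TCP. I allowed for this in every move after the rail touches.
  - The moment readings did not clearly confirm where the first touch landed. I relied on the pictures and on the contact height being the same on all three rails.
  - Joint 3 came near its limit (−1.37 against −1.39) but did not pass it in any reading.

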